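# Assemble and start the nested-cup calorimeter

## Robot

A 7-joint arm with a two-finger parallel gripper is mounted at the origin on the work surface. World frame = base frame: x ahead of the robot, y to its left, z up, the work surface at z = 0. Lengths are in mm, angles in rad, forces in N, time in s.
With the tool pointing down it reaches from about 350 to 900 mm from the base axis. Payload 7.2 kg.
Tool frame: the origin (TCP) lies between the finger pads; the fingertips stand 11 mm ahead of it and the grasp point (between the pads) lies 8 mm behind it; z points along the fingers, y is the direction in which the jaws open and shut (so a half turn about z gives the same grasp; the last joint's range is limited). The gripper opens to 85 mm and grips with 20 to 120 N. Pads are 22 mm wide; open, the fingers measure 114 mm over their backs; the gripper's body (76 mm by 85 mm) begins 54 mm behind the grasp point. The pads swing forward as they close: fully open they stand 13 mm farther back than shut.
Start: joints at [1.033, 0.411, -0.013, 1.596, 0.006, 1.134, -0.082], TCP at [282.932, -557.295, 242.297] pointing down, gripper open.
Joint ranges: [-2.95, 2.95], [-0.29, 1.99], [-1.47, 1.44], [0.14, 2.54], [-1.03, 4.17], [0.13, 1.85], [-2.86, 2.86]. Speed limits (rad/s): [2.39, 2.39, 3.01, 3.01, 3.14, 3.14, 3.14].

## Interface

Orientations are given as a unit quaternion [x, y, z, w].
In Python, from plant import env, imaging gives the robot as it stands.
- The arm moves only by the shell command python3 -m crank 'ROWS' [OPENING]. ROWS is JSON, a list of rows, each an object with "travel": the shift along the tool's x, y, z in mm, a list of three; "rot": the turn, a rotation vector about the tool's x, y, z in rad, a list of three. A call has 1 to 12 rows; each row is the pose to reach, as a shift and turn from the pose commanded when the call began, along the tool's axes at that moment; what a row does not reach only later rows make up. A row lasts 1/12 s, in which the tool goes at most 41.7 mm and 7.16 degrees, less where a joint would pass 70% of its speed; a pose out of reach is approached as far as the arm can. A call with a gripper value outside its range is refused whole. OPENING is the gripper command: -1 is fully open, 1 is shut, values between are in proportion, set as the call begins (- or left out, the last holds). The fingers move at their own pace and stop on an object; the grip force is fixed at half the most. Time passes only in rows, so rows that repeat a pose let the fingers close. It gives the time, the measured TCP pose, the force and the opening at its end, in the units of the state.
- env.state(): the state, without advancing time (a new reading comes with each control period).
- imaging.get_image(name): name is "scene" or "top"; returns (picture, depth): 384x512x3 uint8, red, green, blue; 384x512 float32, mm along the optical axis (not along the pixel's ray), 0 where there is no reading.
- imaging.get_calibration(name): a dict with "mtx" (3x3 intrinsics, pixels), "k1" (the pictures are not rectified: a ray, as slopes to the right and down, at radius r is drawn at 1 + k1 r^2 times it, then the intrinsics apply), "world_from_camera" (4x4, takes a point from camera to world coordinates). Camera axes: x right, y down, z forward; pixel columns grow to the right and rows downward; lengths in mm; the calibration is good to about 2 mm. A picture is of the moment at which its call begins. get_calibration takes no time and is no camera call.
- env.finish_job(): hands the job in, once; it reports no verdict.
The state is a dict: "t": time; "q": joint angles; "dq": joint speeds; "tau": joint torques, N m; "eef_pos": TCP position; "tool_rot": TCP orientation; "wrist_force": force on the tool from outside, world axes, zero at the start; "torque": the same for the moment, N m; "grip_width": finger opening in mm.
Only numpy, scipy, OpenCV 4.12 (cv2) and the standard library are available. Lean on these libraries where they do the work, as an engineer would, in place of code of your own. Each camera call takes 0.05 s, during which the arm holds its last target. There are 200 camera calls.

## Task

Build the calorimeter nest from the largest vessel to the smallest: take the aluminium cup from its slanted stand and put it upright in the white vessel on the stirrer, pushing it down firmly but gently until its sliding base is all the way down, then lower the copper cup upright inside the aluminium cup until it rests on the bottom. Only then flip up the red guard of the start box until it stays up by itself, and press the green button beneath all the way down; let go of everything, and do not ram the cups or upset the other things on the bench.

Things in the scene. Friction and masses are not known exactly. Their poses are not given: they have to be found in the camera images.
- medium_center (a point): Aluminium cup (loose, 0.1 to 0.2 kg), 95 mm tall, outer diameter 58 mm at the bottom widening evenly to 63 mm at the rim, wall 3 mm, bottom 4 mm thick. The point is on its axis, half-way up; its z axis points out of the mouth. At first it leans in a slanted stand, its axis 30 degrees from vertical, mouth towards the robot side.
- small_center (a point): Copper cup (loose, 0.08 to 0.17 kg), 135 mm tall, outer diameter 41 mm at the bottom widening evenly to 46 mm at the rim, wall 3 mm, bottom 4 mm thick. The point is on its axis, half-way up; its z axis points out of the mouth. It leans 30 degrees in its own slanted stand. Nested, its rim stands 44 mm above the aluminium cup's rim.
- vessel_rim (a point): Centre of the mouth of the white outer vessel fixed upright on the stirrer: 60 mm tall, 92 mm across outside at the rim; inside 84 mm wide at the rim, narrowing to 68 mm at the bottom. z axis up. An aluminium cup that is fully home stands 50 mm deep in it, its rim 45 mm above the vessel's rim.
- guard (a joint): Red guard cover of the start box, a hinged plate 88 mm long, 50 mm wide, with 12 mm side flanges (outside faces 50 mm apart): rad, 0 = shut and level, grows as it is flipped up away from the robot side, 1.57 = upright, stops at 1.75. Left below about 1.2 rad it falls shut; from there on a slight friction lets it stay.
- guard_hinge (a point): Middle of the guard's hinge line, at the far end of the start box, 60 mm above the bench. Its x axis is level, from the box's front (robot) end to the hinge end; y is the hinge line. Shut, the guard reaches 88 mm from here to the front (-x) and overhangs the 34 mm wide, 36 mm high box there by 10 mm.
- guard_grip (a point): Point on the guard's centre line, 74 mm from the hinge, 14 mm from the front edge and 4 mm below the hinge height when shut (mid-height of the flanges), where its two sides (50 mm apart) can be pinched from above; it moves with the guard.
- start_top (a point): Centre of the top of the green push button (18 mm across, standing in a black collar 34 mm across) on the start box beneath the guard, 44 mm in front of the hinge and 54 mm above the bench; pressed straight down it travels 6 mm, needing about 5 N.
- start (a joint): Green button: m pressed, 0 = released, 0.006 = fully down; it springs back.
- medium_stand: Grey slanted stand (120 x 100 mm foot) of the aluminium cup, fixed; origin under its centre, x axis away from the robot side. The cup's underside centre is 42 mm above the origin, on a sloping plate; two 45 mm posts under the cup and two 18 mm posts behind its foot hold it, its upper half is free all round. It slides out along its axis.
- small_stand: Grey slanted stand of the copper cup, made like the aluminium cup's.
- flask: Bystander: conical glass flask, 76 mm wide, 120 mm tall, origin under its centre. Leave alone.
- reagent: Bystander: amber glass jar, 58 mm wide, 130 mm tall, origin under its centre. Leave alone.
- funnel: Bystander: white funnel standing mouth down, 90 mm wide, 100 mm tall, origin under its centre. Leave alone.
- beaker: Bystander: empty glass beaker, 68 mm wide, 85 mm tall, origin under its centre. Not part of the nest; leave alone.
- dish: Bystander: glass dish, 90 mm wide, 15 mm tall, origin under its centre. Leave alone.
- wash: Bystander: white wash bottle with a red cap, 56 mm wide, 150 mm tall, origin under its centre. Leave alone.
- spoon: Bystander: steel spoon with a wooden handle lying on the bench, 160 mm long. Leave alone.
- medium: The aluminium cup itself; origin at the centre of its underside, z axis out of the mouth.
- small: The copper cup itself; origin at the centre of its underside, z axis out of the mouth.
- stirrer: Low white stirrer (160 x 150 x 40 mm) with the white vessel, fixed; origin under its centre, 100 mm below the vessel's rim. In the vessel lies a blue sliding base disc, at first 8 to 18 mm above its lowest position (varies). Friction holds it; a push of about 7 N slides it down to a hard stop 50 mm below the rim, and it stays.

How it is judged:
By the outcome, as a careful person would: the job done as asked, in the order asked, and still so for the second after the job is handed in, with the robot touching nothing.
It also fails if it takes over 72 s, if anything falls off the work surface, if the arm or the gripper's body presses on something with over 40 N, if the wrist force passes 120 N, or if a joint passes its speed limit or range.

## Working session

There is one attempt and no reset: what is moved stays moved. The work goes in short steps, Python scripts to look and compute and a shell command to move; the robot and the scene stay as the last step left them, time stands still between calls to the robot, and variables do not carry over. Pictures are saved under pics/ and viewed, about 8 in all and at most 12, crops included, and the job is handed in when it is done.

```bash
ls; mkdir -p pics; python3 - <<'E'
from plant import env, imaging
import cv2,numpy as np
s=env.state();print(s)
for n in("scene","top"):
    p,d=imaging.get_image(n);cv2.imwrite(f"pics/{n}0.png",p[:,:,::-1]);np.save(f"pics/{n}0.npy",d);np.save(f"pics/{n}0rgb.npy",p)
    print(n,imaging.get_calibration(n))
a=cv2.imread("pics/scene0.png");b=cv2.imread("pics/top0.png")
cv2.imwrite("pics/top0x.png",cv2.resize(b,(800,600),interpolation=cv2.INTER_CUBIC))
cv2.imwrite("pics/scene0x.png",cv2.resize(a,(800,600),interpolation=cv2.INTER_CUBIC))
E
```

```text
pics
{'t': 0.0, 'q': array([ 1.03279818,  0.41189352, -0.01271518,  1.59707034,  0.00558683,
        1.13426592, -0.08217893]), 'dq': array([-2.82528995e-04,  1.67088014e-03, -1.74906093e-04, -7.00535259e-05,
       -1.91814775e-04, -1.50067187e-03,  1.45527025e-03]), 'tau': array([-4.00365172e-05, -6.00615764e+01,  6.82138894e-01, -2.99406230e+01,
        1.39255935e-02,  1.05866292e-02, -1.23296974e-05]), 'eef_pos': array([ 282.69285108, -556.87423416,  241.44623189]), 'tool_rot': array([ 9.72532501e-01,  2.32765746e-01, -2.34838467e-04, -7.65647866e-04]), 'wrist_force': array([ 0.2725557 , -0.08051143, -0.33739426]), 'torque': array([ 0.01227586, -0.01186977, -0.01425251]), 'grip_width': 85.38941201876577}
scene {'mtx': array([[385.98485867,   0.        , 253.17516908],
       [  0.        , 385.98485867, 196.34447676],
       [  0.        ,   0.        ,   1.        ]]), 'k1': -0.05446799208628102, 'world_from_camera': array([[ 6.98417026e-01,  5.62354103e-01, -4.42686708e-01,
         9.48244400e+02],
       [ 7.15553538e-01, -5.36551513e-01,  4.47320476e-01,
        -4.21431731e+02],
       [ 1.40282822e-02, -6.29182277e-01, -7.77131179e-01,
         7.93357801e+02],
       [ 0.00000000e+00,  0.00000000e+00,  0.00000000e+00,
         1.00000000e+00]])}
top {'mtx': array([[354.67274632,   0.        , 253.66140743],
       [  0.        , 354.67274632, 188.03060194],
       [  0.        ,   0.        ,   1.        ]]), 'k1': -0.08089739273784682, 'world_from_camera': array([[ 1.37868956e-02, -9.83636639e-01,  1.79635420e-01,
         3.34724719e+02],
       [-9.99900258e-01, -1.30117998e-02,  5.49244348e-03,
        -1.04801111e+01],
       [-3.06518851e-03, -1.79693227e-01, -9.83717921e-01,
         1.07012673e+03],
       [ 0.00000000e+00,  0.00000000e+00,  0.00000000e+00,
         1.00000000e+00]])}
```

View pics/top0x.png

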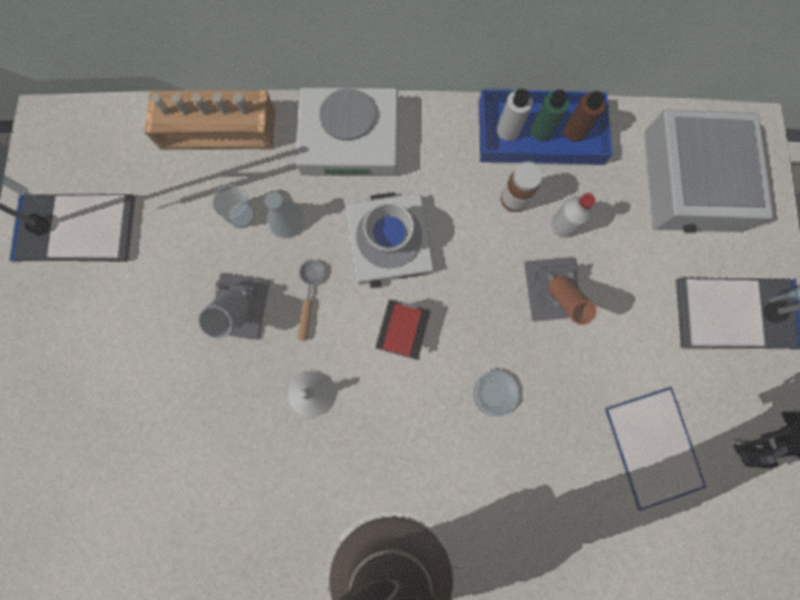

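View pics/scene0x.png

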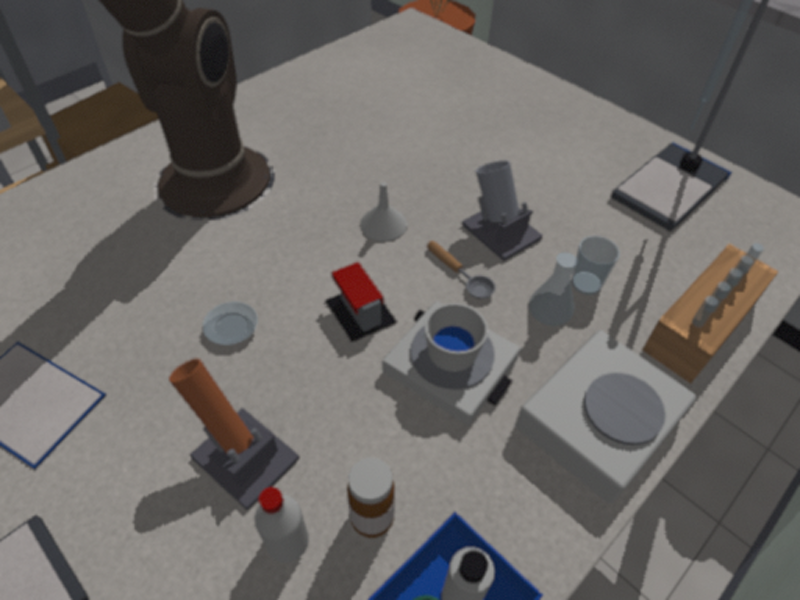

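The top view (800x600) shows the aluminium cup at about (225,310), the copper cup at (572,298), the vessel at (388,230), the red guard at (404,328), the funnel at (311,393) and the dish at (497,391). The gripper is at far right. Next I measure these from the depth images.

```bash
cat > h.py <<'E'
import numpy as np,cv2
from plant import env, imaging
from scipy.optimize import least_squares
from scipy.spatial.transform import Rotation as R
def cloud(n,d):
    c=imaging.get_calibration(n);K=c["mtx"];k=c["k1"];T=c["world_from_camera"]
    v,u=np.mgrid[:384,:512];x=(u-K[0,2])/K[0,0];y=(v-K[1,2])/K[1,1]
    rd=np.hypot(x,y);r=rd.copy()
    for _ in range(20): r=rd/(1+k*r*r)
    s=np.where(rd>0,r/np.maximum(rd,1e-9),1)
    P=np.stack([x*s*d,y*s*d,d],-1)@T[:3,:3].T+T[:3,3]
    P[d<=0]=np.nan
    return P
def project(n,p):
    c=imaging.get_calibration(n);K=c["mtx"];T=c["world_from_camera"]
    q=(np.asarray(p)-T[:3,3])@T[:3,:3];s=q[...,:2]/q[...,2:];s=s*(1+c["k1"]*(s**2).sum(-1,keepdims=True))
    return s@K[:2,:2].T+K[:2,2]
def frame(cx,cy,yaw,tilt,z0=42): # axis leans towards yaw
    a=np.array([np.sin(tilt)*np.cos(yaw),np.sin(tilt)*np.sin(yaw),np.cos(tilt)])
    return np.array([cx,cy,z0]),a
def cupres(P,o,a,D0,D1,H):
    w=P-o;h=w@a;rr=np.linalg.norm(w-np.outer(h,a),axis=1)
    return h,rr,(rr-(D0+(D1-D0)*h/H)/2)
def fitcup(P,g,D0,D1,H,nz=0):
    def f(p):
        o,a=frame(p[0],p[1],p[2],np.radians(30));h,rr,e=cupres(P,o,a,D0,D1,H)
        return np.clip(e,-15,15)
    r=least_squares(f,g,loss="soft_l1",f_scale=2)
    return r
E
cat > m.py <<'E'
from h import *
C={}
for n in("scene","top"): C[n]=(cloud(n,np.load(f"pics/{n}0.npy")),np.load(f"pics/{n}0rgb.npy").astype(int))
for n in C:
    P,I=C[n]
    b=P[200:300,150:350].reshape(-1,3); print(n,"bench z med",np.nanmedian(b[:,2]))
P,I=C["top"]
for nm,u,v in[("al mouth",217,320),("cu mouth",583,312),("vess",388,230),("guard",404,328),("dish",497,391),("funnel",311,393),("wash",575,215),("reagent",520,188),("flask",283,215),("beaker",232,205),("alstand",255,320),("custand",540,290)]:
    print(nm,P[int(v/1.5625),int(u/1.5625)].round())
def near(c,r): return np.concatenate([q[np.hypot(q[:,0]-c[0],q[:,1]-c[1])<r] for q in (C[n][0].reshape(-1,3) for n in C)])
for n in C:
    P,I=C[n];red=(I[...,0]>90)&(I[...,1]<50)&(I[...,2]<50)&(abs(P[...,2]-60)<12)&(np.hypot(P[...,0]-P[210,258][0] if n=="top" else 0,0)>=0)
    q=P[red];g=C["top"][0][210,258];q=q[np.hypot(*(q-g)[:,:2].T)<90]
    print(n,"guard pts",len(q),np.median(q,0).round(1),cv2.minAreaRect(q[:,:2].astype(np.float32)))
E
python3 m.py
```

```text
scene bench z med 1.8346481243945618
top bench z med 1.1934477917287722
al mouth [467. 328.  66.]
cu mouth [ 482. -331.  123.]
vess [640.  13.  68.]
guard [458. -18.  65.]
dish [ 345. -198.    5.]
funnel [337. 148.  50.]
wash [ 662. -329.  111.]
reagent [ 709. -226.  115.]
flask [666. 211.  75.]
beaker [706. 332.  12.]
alstand [475. 268.  15.]
custand [ 536. -277.   36.]
scene guard pts 479 [458.7 -16.3  65. ] ((457.0936279296875, -15.36013412475586), (47.01428985595703, 85.7514419555664), 75.3162612915039)
top guard pts 0 [nan nan nan] ((0.0, 0.0), (0.0, 0.0), 0.0)
  return _methods._mean(a, axis=axis, dtype=dtype,
  ret = um.true_divide(
```

```bash
cat >> m.py <<'E'
print("---")
def cup(n,c0,g,D0,D1,H):
    best=None
    for names in (["scene"],["top"],["scene","top"]):
        q=np.concatenate([C[k][0].reshape(-1,3) for k in names]);q=q[~np.isnan(q[:,0])]
        p=np.array(g,float)
        for it in range(6):
            o,a=frame(*p,np.radians(30));h,rr,e=cupres(q,o,a,D0,D1,H)
            m=(h>55)&(h<H-3)&(abs(e)<(25 if it<2 else 6))
            r=fitcup(q[m],p,D0,D1,H);p=r.x
        o,a=frame(*p,np.radians(30));h,rr,e=cupres(q,o,a,D0,D1,H)
        m=(h>55)&(h<H-3)&(abs(e)<6)
        m2=(rr<D1/2+3)&(h>H-20)
        print(n,names,p.round(3),np.degrees(p[2]).round(1),"n",m.sum(),"rms",np.sqrt((e[m]**2).mean()).round(2),"top h",np.percentile(h[m2],[50,90,97]).round(1))
cup("al",0,[510,295,2.5],58,63,95)
cup("cu",0,[550,-285,-2.4],41,46,135)
for k in C:
    q=C[k][0].reshape(-1,3);q=q[(abs(q[:,2]-99)<5)&(np.hypot(q[:,0]-640,q[:,1]-13)<70)]
    r=least_squares(lambda p:np.hypot(q[:,0]-p[0],q[:,1]-p[1])-44,[640,13],loss="soft_l1",f_scale=2)
    print("vessel",k,len(q),r.x.round(1),np.sqrt((r.fun**2).mean()),np.median(q[:,2]))
    P,I=C[k];m=(I[...,2]>I[...,0]*1.6)&(np.hypot(P[...,0]-640,P[...,1]-13)<45);print("disc",np.nanmedian(P[m],0),m.sum())
    print("guard colours",I[210,258] if k=="top" else "")
P,I=C["top"];m=(I[...,0]>1.8*I[...,1])&(np.hypot(P[...,0]-457,P[...,1]+15)<70)&(abs(P[...,2]-60)<10);q=P[m];print(len(q),np.median(q,0),cv2.minAreaRect(q[:,:2].astype(np.float32)))
# montage crops
for k,(u,v) in {"scene":(500,205),"top":(225,315)}.items(): pass
def crop(k,u,v,w=60,h=45):
    im=cv2.imread(f"pics/{k}0.png");u=int(u/1.5625);v=int(v/1.5625);return cv2.resize(im[v-h:v+h,u-w:u+w],(400,300),interpolation=cv2.INTER_CUBIC)
cv2.imwrite("pics/crop1.png",np.vstack([np.hstack([crop("scene",500,210),crop("top",225,315)]),np.hstack([crop("scene",230,430),crop("top",560,295)])]))
E
python3 m.py 2>/dev/null | sed -n '/---/,$p'
```

```text
---
al ['scene'] [501.971 309.169   3.124] 179.0 n 344 rms 1.97 top h [88.  95.3 96.9]
al ['top'] [502.564 301.023   2.94 ] 168.4 n 284 rms 1.68 top h [88.6 96.1 97.5]
al ['scene', 'top'] [502.35  305.597   3.048] 174.6 n 625 rms 1.99 top h [88.6 95.8 96.8]
cu ['scene'] [ 543.038 -308.625   -2.998] -171.7 n 871 rms 1.63 top h [127.1 134.1 135.6]
cu ['top'] [ 542.431 -310.778   -3.055] -175.0 n 360 rms 2.15 top h [129.  135.9 136.5]
cu ['scene', 'top'] [ 543.12  -309.483   -3.019] -173.0 n 1231 rms 1.82 top h [127.5 135.2 136.3]
vessel scene 295 [641.5  12.9] 1.644928058509997 99.84124406401997
disc [635.9669707   19.40798579  63.83359754] 301
guard colours 
vessel top 168 [636.3  12.6] 1.6266802334744015 99.76262080009604
disc [641.26588872   4.67854031  63.36358749] 205
guard colours [139  69  67]
490 [452.15170506 -15.06584601  64.39669135] ((453.4869384765625, -14.767898559570312), (47.97725296020508, 84.11238098144531), 74.6114273071289)
```

View pics/crop1.png

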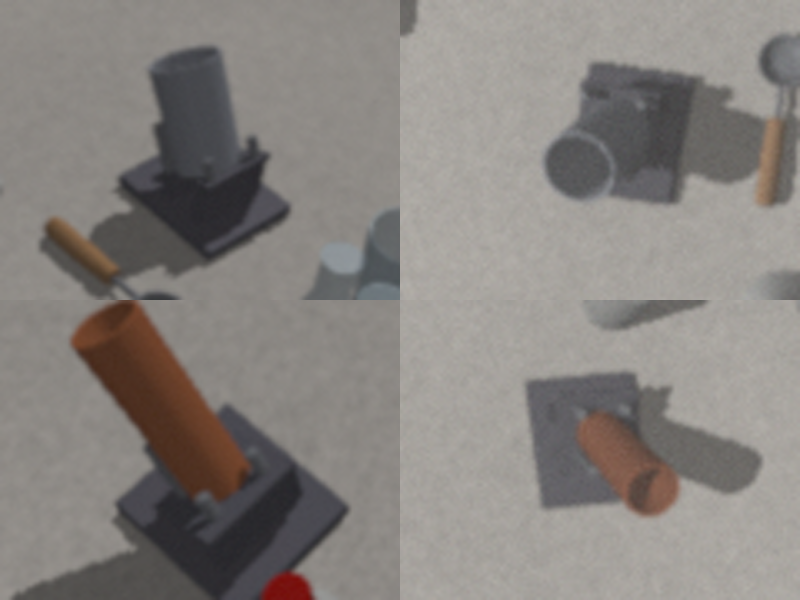

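Top-left of the crop montage: the aluminium cup with its rim free. Bottom: the copper cup in its stand. The foot edges agree with fitted mouth headings of about 173° (aluminium) and about -173° (copper). The vessel is near (639,13), and the guard centre is near (455,-15) with its axis at about -15°.

```bash
cat >> h.py <<'E'
AL=(*frame(502.3,304.7,np.radians(173.3),np.radians(30)),)
CU=(*frame(543,-309.4,np.radians(-173.0),np.radians(30)),)
VES=np.array([639,12.8,100.])
def rot(z,xhead):  # tool z, tool x heading (deg)
    z=np.array(z,float);z/=np.linalg.norm(z);x=np.array([np.cos(np.radians(xhead)),np.sin(np.radians(xhead)),0]);x-=z*(x@z);x/=np.linalg.norm(x)
    return R.from_matrix(np.stack([x,np.cross(z,x),z],1))
def rel(p,Rt,label="",base=None):
    if base is None:
        s=env.state();base=(s["eef_pos"],R.from_quat(s["tool_rot"]))
    p0,R0=base
    t=R0.inv().apply(np.asarray(p)-p0);r=(R0.inv()*Rt).as_rotvec()
    print(label,"target",np.round(p,1),"travel",t.round(1),"rot",r.round(3),"deg",np.degrees(np.linalg.norm(r)).round(1))
    return (np.asarray(p),Rt)
def tcp(cup,hg): return cup[0]+cup[1]*(hg-8)
def show():
    s=env.state();Rm=R.from_quat(s["tool_rot"]).as_matrix()
    print("t",round(s["t"],2),"p",s["eef_pos"].round(1),"x",Rm[:,0].round(3),"z",Rm[:,2].round(3),"F",s["wrist_force"].round(1),"w",round(s["grip_width"],1),"q",s["q"].round(2))
E
python3 - <<'E'
from h import *
show()
Rt=rot(-AL[1],173.3)
m=rel(np.array([400,-150,260]),rot([0,0,-1],95),"mid")
rel(tcp(AL,140),Rt,"pre",m)
rel(tcp(AL,140),rot(-AL[1],-6.7),"preB",m)
E
```

```text
t 0.1 p [ 282.7 -556.9  241.5] x [ 0.892  0.453 -0.   ] z [-0.001  0.001 -1.   ] F [ 0.9 -0.  -0. ] w 85.4 q [ 1.03  0.41 -0.01  1.6   0.01  1.13 -0.08]
mid target [ 400 -150  260] travel [ 288.8 -309.8  -18. ] rot [-1.000e-03 -1.000e-03 -1.188e+00] deg 68.1
pre target [436.8 312.4 156.3] travel [457.4  76.9 103.7] rot [-0.357 -0.439 -1.333] deg 83.0
preB target [436.8 312.4 156.3] travel [457.4  76.9 103.7] rot [-0.463  0.377  1.73 ] deg 104.8
```

```bash
T='' ; python3 -m crank '[{"travel":[145,-155,-18],"rot":[0,0,-0.6]},{"travel":[145,-155,-18],"rot":[0,0,-0.6]},{"travel":[145,-155,-18],"rot":[0,0,-0.6]},{"travel":[145,-155,-18],"rot":[0,0,-0.6]},{"travel":[145,-155,-18],"rot":[0,0,-0.6]},{"travel":[289,-310,-18],"rot":[0,0,-1.188]},{"travel":[289,-310,-18],"rot":[0,0,-1.188]},{"travel":[289,-310,-18],"rot":[0,0,-1.188]},{"travel":[289,-310,-18],"rot":[0,0,-1.188]},{"travel":[289,-310,-18],"rot":[0,0,-1.188]},{"travel":[289,-310,-18],"rot":[0,0,-1.188]},{"travel":[289,-310,-18],"rot":[0,0,-1.188]}]' -1
python3 - <<'E'
from h import *
show()
a=rel(np.array([430,270,240]),rot([0,0,-1],150),"mid2")
rel(tcp(AL,140),rot(-AL[1],173.3),"pre",a)
E
```

```text
t: 1.1
eef_pos: [401.0, -147.0, 260.4]
tool_rot: [0.674, 0.739, 0.0, 0.0]
wrist_force: [0.0, -0.5, -1.1]
grip_width: 85.1
t 1.1 p [ 401.  -147.   260.4] x [-0.092  0.996  0.   ] z [ 0.  0. -1.] F [ 0.  -0.5 -1.1] w 85.1 q [ 0.67  0.08 -0.46  2.    0.04  1.07  0.29]
mid2 target [430 270 240] travel [412.5  67.4  20.5] rot [ 0.001  0.    -0.955] deg 54.7
pre target [436.8 312.4 156.3] travel [15.4 40.1 83.7] rot [-0.106 -0.516 -0.397] deg 37.8
```

```bash
python3 -m crank '[{"travel":[412,67,20],"rot":[0,0,-0.955]},{"travel":[412,67,20],"rot":[0,0,-0.955]},{"travel":[412,67,20],"rot":[0,0,-0.955]},{"travel":[412,67,20],"rot":[0,0,-0.955]},{"travel":[412,67,20],"rot":[0,0,-0.955]},{"travel":[412,67,20],"rot":[0,0,-0.955]},{"travel":[412,67,20],"rot":[0,0,-0.955]},{"travel":[412,67,20],"rot":[0,0,-0.955]},{"travel":[412,67,20],"rot":[0,0,-0.955]},{"travel":[412,67,20],"rot":[0,0,-0.955]},{"travel":[412,67,20],"rot":[0,0,-0.955]},{"travel":[412,67,20],"rot":[0,0,-0.955]}]'
python3 - <<'E'
from h import *
show()
rel(tcp(AL,140),rot(-AL[1],173.3),"pre")
E
```

```text
t: 2.1
eef_pos: [431.0, 267.9, 239.4]
tool_rot: [0.26, 0.966, 0.0, -0.001]
wrist_force: [0.5, -0.8, -1.1]
grip_width: 85.7
t 2.1 p [431.  267.9 239.4] x [-0.865  0.502  0.002] z [-0.002  0.001 -1.   ] F [ 0.5 -0.8 -1.1] w 85.7 q [ 0.03  0.32 -0.84  1.84  0.27  1.1   0.14]
pre target [436.8 312.4 156.3] travel [17.2 41.4 83.1] rot [-0.107 -0.518 -0.4  ] deg 38.0
```

```bash
python3 -m crank '[{"travel":[0,41,10],"rot":[-0.107,-0.518,-0.4]},{"travel":[0,41,10],"rot":[-0.107,-0.518,-0.4]},{"travel":[0,41,10],"rot":[-0.107,-0.518,-0.4]},{"travel":[0,41,10],"rot":[-0.107,-0.518,-0.4]},{"travel":[5,41,20],"rot":[-0.107,-0.518,-0.4]},{"travel":[5,41,20],"rot":[-0.107,-0.518,-0.4]},{"travel":[5,41,20],"rot":[-0.107,-0.518,-0.4]},{"travel":[5,41,20],"rot":[-0.107,-0.518,-0.4]},{"travel":[17,41.4,60],"rot":[-0.107,-0.518,-0.4]},{"travel":[17,41.4,83],"rot":[-0.107,-0.518,-0.4]},{"travel":[17,41.4,83],"rot":[-0.107,-0.518,-0.4]},{"travel":[17,41.4,83],"rot":[-0.107,-0.518,-0.4]}]'
python3 - <<'E'
from h import *
show()
rel(tcp(AL,140),rot(-AL[1],173.3),"pre")
rel(tcp(AL,76),rot(-AL[1],173.3),"grasp")
for n in("scene","top"):
    p,d=imaging.get_image(n);u,v=project(n,AL[0]+AL[1]*95).astype(int);print(n,u,v)
    c=cv2.resize(p[max(v-60,0):v+60,u-53:u+53,::-1],(400,450),interpolation=cv2.INTER_CUBIC)
    o=c if n=="scene" else np.hstack([o,c])
cv2.imwrite("pics/pre1.png",o)
E
```

```text
t: 3.1
eef_pos: [438.4, 309.3, 156.8]
tool_rot: [0.059, 0.964, -0.017, 0.258]
wrist_force: [-0.5, -0.5, 0.9]
grip_width: 85.4
t 3.1 p [438.4 309.3 156.8] x [-0.86   0.105 -0.5  ] z [ 0.496 -0.063 -0.866] F [-0.5 -0.5  0.9] w 85.4 q [-0.37  0.35 -0.74  2.16  1.08  0.84 -0.41]
pre target [436.8 312.4 156.3] travel [ 2.   2.9 -0.6] rot [-0.005 -0.    -0.004] deg 0.4
grasp target [468.5 308.7 100.9] travel [ 2.   3.2 63.4] rot [-0.005 -0.    -0.004] deg 0.4
scene 314 106
top 137 205
```

View pics/pre1.png

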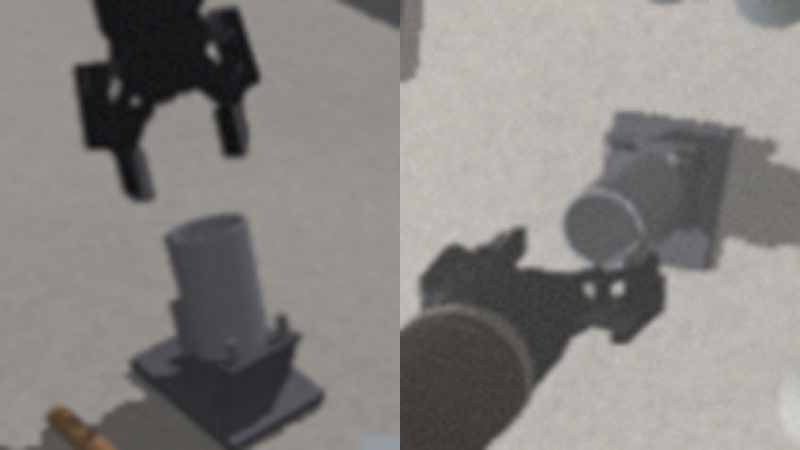

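```bash
python3 - <<'E'
from h import *
s=env.state();Rm=R.from_quat(s["tool_rot"])
for n,(u,v),off in(("scene",(314,106),0),("top",(137,205),400)):
    for nm,p in [("tip+",s["eef_pos"]+Rm.apply([0,43,0])),("tip-",s["eef_pos"]+Rm.apply([0,-43,0])),("rim",AL[0]+AL[1]*95),("base",AL[0])]+[("rimL",AL[0]+AL[1]*95+31.5*Rm.apply([0,1,0])),("rimR",AL[0]+AL[1]*95-31.5*Rm.apply([0,1,0]))]:
        q=project(n,p);v0=max(v-60,0);print(n,nm,((q-[u-53,v0]+.5)*[400/106,450/120]+[off,0]).round())
E
```

```text
scene tip+ [236. 160.]
scene tip- [148. 202.]
scene rim [203. 229.]
scene base [232. 347.]
scene rimL [234. 214.]
scene rimR [172. 245.]
top tip+ [525. 237.]
top tip- [645. 254.]
top rim [603. 229.]
top base [648. 183.]
top rimL [560. 223.]
top rimR [645. 235.]
```

```bash
python3 -m crank '[{"travel":[2,4.5,5],"rot":[-0.005,0,-0.004]},{"travel":[2,4.5,20],"rot":[-0.005,0,-0.004]},{"travel":[2,4.5,35],"rot":[-0.005,0,-0.004]},{"travel":[2,4.5,50],"rot":[-0.005,0,-0.004]},{"travel":[2,4.5,58],"rot":[-0.005,0,-0.004]},{"travel":[2,4.5,63],"rot":[-0.005,0,-0.004]},{"travel":[2,4.5,63],"rot":[-0.005,0,-0.004]}]'
python3 -m crank '[{"travel":[0,0,0],"rot":[0,0,0]},{"travel":[0,0,0],"rot":[0,0,0]},{"travel":[0,0,0],"rot":[0,0,0]},{"travel":[0,0,0],"rot":[0,0,0]},{"travel":[0,0,0],"rot":[0,0,0]},{"travel":[0,0,0],"rot":[0,0,0]}]' 1
python3 - <<'E'
from h import *
show()
E
```

```text
t: 3.78
eef_pos: [468.1, 311.2, 101.6]
tool_rot: [0.055, 0.964, -0.014, 0.259]
wrist_force: [-0.0, 0.2, 0.6]
grip_width: 85.4
t: 4.28
eef_pos: [467.4, 311.5, 103.1]
tool_rot: [0.055, 0.964, -0.014, 0.26]
wrist_force: [-4.3, -3.8, 6.7]
grip_width: 62.2
t 4.28 p [467.4 311.5 103.1] x [-0.859  0.099 -0.503] z [ 0.5   -0.055 -0.864] F [-4.3 -3.8  6.7] w 62.2 q [-0.4   0.47 -0.66  2.16  1.26  0.79 -0.54]
```

```bash
python3 -m crank '[{"travel":[0,0,-4],"rot":[0,0,0]},{"travel":[0,0,-12],"rot":[0,0,0]},{"travel":[0,0,-25],"rot":[0,0,0]},{"travel":[0,0,-40],"rot":[0,0,0]},{"travel":[0,0,-60],"rot":[0,0,0]},{"travel":[0,0,-80],"rot":[0,0,0]},{"travel":[0,0,-100],"rot":[0,0,0]},{"travel":[0,0,-115],"rot":[0,0,0]},{"travel":[0,0,-120],"rot":[0,0,0]},{"travel":[0,0,-120],"rot":[0,0,0]}]'
python3 - <<'E'
from h import *
show()
s=env.state()
for hd in(173,130): rel([480,250,270],rot([0,0,-1],hd),"up%d"%hd)
p,d=imaging.get_image("scene");np.save("pics/s1.npy",d)
c=p[20:220,200:420,::-1];cv2.imwrite("pics/held1.png",cv2.resize(c,(660,600),interpolation=cv2.INTER_CUBIC))
# held cup fit
o=s["eef_pos"];Rm=R.from_quat(s["tool_rot"]);P=cloud("scene",d).reshape(-1,3);q=Rm.inv().apply(P-o);q=q[(np.hypot(q[:,0],q[:,1])<45)&(q[:,2]>14)&(q[:,2]<100)]
print(len(q),"z max",np.percentile(q[:,2],[90,98]).round(1),np.median(q,0))
f=lambda p:np.hypot(q[:,0]-p[0]-p[2]*q[:,2],q[:,1]-p[1]-p[3]*q[:,2])-(31-0.0263*(q[:,2]+8))
r=least_squares(f,[0,0,0,0],loss="soft_l1",f_scale=2);print(r.x.round(3),np.sqrt((r.fun**2).mean()))
E
```

```text
t: 5.12
eef_pos: [407.4, 318.9, 207.2]
tool_rot: [0.055, 0.964, -0.013, 0.26]
wrist_force: [-0.2, 0.6, -1.3]
grip_width: 61.7
t 5.12 p [407.4 318.9 207.2] x [-0.858  0.099 -0.503] z [ 0.5   -0.053 -0.864] F [-0.2  0.6 -1.3] w 61.7 q [-0.36  0.24 -0.8   2.14  0.93  0.89 -0.3 ]
up173 target [480 250 270] travel [-100.7  -60.1  -14.2] rot [0.006 0.527 0.009] deg 30.2
up130 target [480 250 270] travel [-100.7  -60.1  -14.2] rot [0.204 0.5   0.741] deg 52.6
446 z max [62.3 66.8] [-22.86559153 -20.06414192  40.798189  ]
[-0.803 -0.213  0.022 -0.022] 1.547039964556485
```

View pics/held1.png

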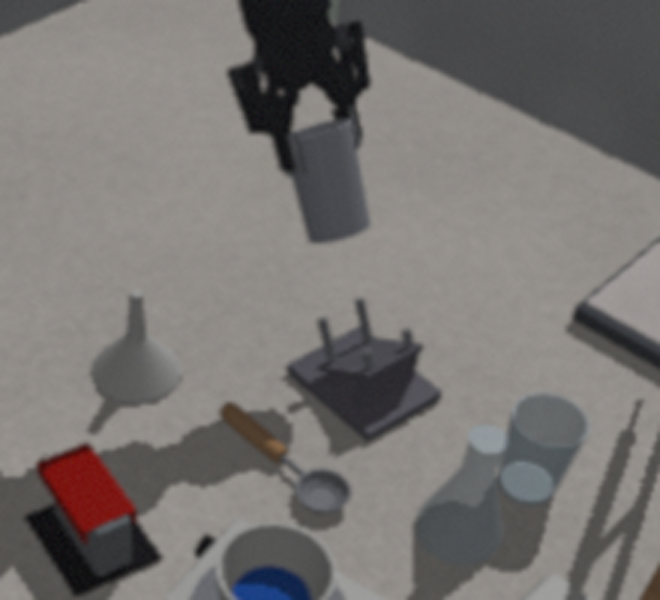

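The cup is held coaxially. The pads are at the rim, the stand is empty, and the bottom is about 67 mm ahead of the TCP. Next I turn it upright and move over the vessel.

```bash
python3 -m crank '[{"travel":[-40,-20,-35],"rot":[0.006,0.527,0.009]},{"travel":[-60,-40,-35],"rot":[0.006,0.527,0.009]},{"travel":[-80,-50,-25],"rot":[0.006,0.527,0.009]},{"travel":[-100,-60,-14],"rot":[0.006,0.527,0.009]},{"travel":[-100,-60,-14],"rot":[0.006,0.527,0.009]},{"travel":[-100,-60,-14],"rot":[0.006,0.527,0.009]},{"travel":[-100,-60,-14],"rot":[0.006,0.527,0.009]}]'
python3 - <<'E'
from h import *
show()
rel(VES+[0,0,125],rot([0,0,-1],150))
E
```

```text
t: 5.75
eef_pos: [484.7, 244.9, 265.8]
tool_rot: [0.067, 0.998, -0.001, -0.004]
wrist_force: [0.4, -1.4, -1.2]
grip_width: 62.3
t 5.75 p [484.7 244.9 265.8] x [-0.991  0.134  0.009] z [-0.009 -0.001 -1.   ] F [ 0.4 -1.4 -1.2] w 62.3 q [ 0.07  0.36 -0.81  1.72  0.28  1.19  0.63]
 target [639.   12.8 225. ] travel [-184.3 -209.3   39.6] rot [-0.003 -0.008  0.39 ] deg 22.3
```

```bash
python3 -m crank '[{"travel":[-30,-34,0],"rot":[0,-0.008,0.1]},{"travel":[-60,-68,0],"rot":[0,-0.008,0.2]},{"travel":[-90,-102,10],"rot":[0,-0.008,0.3]},{"travel":[-115,-130,20],"rot":[0,-0.008,0.39]},{"travel":[-140,-159,30],"rot":[0,-0.008,0.39]},{"travel":[-165,-187,35],"rot":[0,-0.008,0.39]},{"travel":[-178,-202,39],"rot":[-0.003,-0.008,0.39]},{"travel":[-184,-209,39],"rot":[-0.003,-0.008,0.39]},{"travel":[-184,-209,39],"rot":[-0.003,-0.008,0.39]},{"travel":[-184,-209,39],"rot":[-0.003,-0.008,0.39]}]'
python3 - <<'E'
from h import *
show();s=env.state();rel(VES+[0,0,125],rot([0,0,-1],150))
for n in("scene","top"):
    p,d=imaging.get_image(n);P=cloud(n,d).reshape(-1,3)
    q=P[(P[:,2]>165)&(P[:,2]<205)&(np.hypot(P[:,0]-639,P[:,1]-13)<45)]
    if len(q)>30:
        f=lambda p:np.hypot(q[:,0]-p[0],q[:,1]-p[1])-(29+0.0263*(q[:,2]-158));r=least_squares(f,[639,13],loss="soft_l1",f_scale=2);print(n,"cup",len(q),r.x.round(1),np.sqrt((r.fun**2).mean()))
    q=P[(abs(P[:,2]-99)<5)&(np.hypot(P[:,0]-640,P[:,1]-13)<70)]
    r=least_squares(lambda p:np.hypot(q[:,0]-p[0],q[:,1]-p[1])-44,[640,13],loss="soft_l1",f_scale=2);print(n,"vessel",len(q),r.x.round(1))
    if n=="scene":
        u,v=project(n,VES+[0,0,40]).astype(int);c=p[v-75:v+75,u-100:u+100,::-1];cv2.imwrite("pics/over1.png",cv2.resize(c,(800,600),interpolation=cv2.INTER_CUBIC))
E
```

```text
t: 6.58
eef_pos: [635.9, 20.5, 227.9]
tool_rot: [0.254, 0.967, 0.0, 0.003]
wrist_force: [0.7, 0.7, -1.0]
grip_width: 62.2
t 6.58 p [635.9  20.5 227.9] x [-0.871  0.491 -0.005] z [ 0.005 -0.001 -1.   ] F [ 0.7  0.7 -1. ] w 62.2 q [ 0.31  0.51 -0.61  1.56  0.31  1.17  0.7 ]
 target [639.   12.8 225. ] travel [-6.4 -5.2  2.9] rot [0.002 0.005 0.011] deg 0.7
scene cup 367 [636.4  20.3] 1.120484047513887
scene vessel 231 [641.4  13. ]
top cup 46 [632.   17.7] 0.732282798471949
top vessel 44 [636.8  12. ]
```

View pics/over1.png

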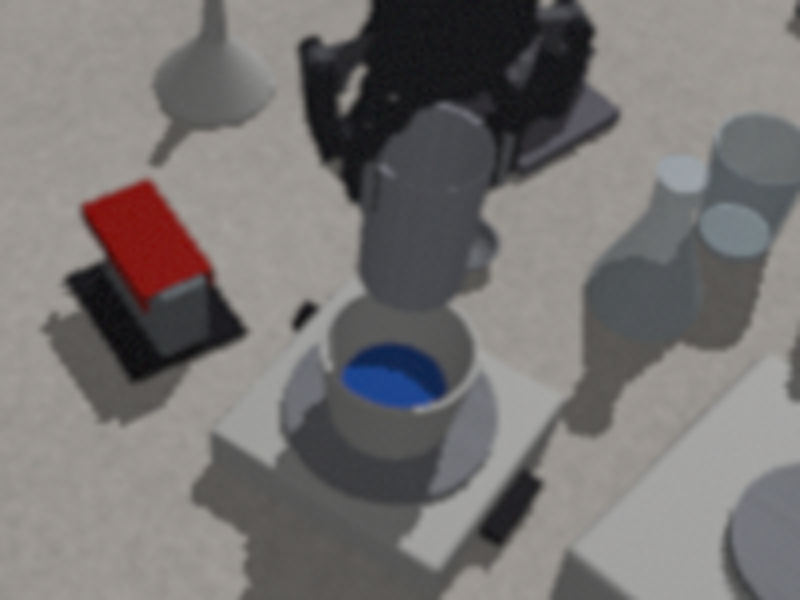

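```bash
python3 -m crank '[{"travel":[-7.5,-3.2,0],"rot":[0.002,0.005,0]},{"travel":[-7.5,-3.2,0],"rot":[0.002,0.005,0]},{"travel":[-7.5,-3.2,15],"rot":[0.002,0.005,0]},{"travel":[-7.5,-3.2,30],"rot":[0.002,0.005,0]},{"travel":[-7.5,-3.2,42],"rot":[0.002,0.005,0]},{"travel":[-7.5,-3.2,52],"rot":[0.002,0.005,0]},{"travel":[-7.5,-3.2,60],"rot":[0.002,0.005,0]},{"travel":[-7.5,-3.2,67],"rot":[0.002,0.005,0]},{"travel":[-7.5,-3.2,74],"rot":[0.002,0.005,0]},{"travel":[-7.5,-3.2,80],"rot":[0.002,0.005,0]},{"travel":[-7.5,-3.2,80],"rot":[0.002,0.005,0]}]'
```

```text
t: 7.6
eef_pos: [641.7, 12.5, 147.5]
tool_rot: [0.254, 0.967, -0.0, -0.0]
wrist_force: [-0.3, 0.7, -2.5]
grip_width: 62.4
```

```bash
for i in 1; do python3 -m crank '[{"travel":[0,0,2],"rot":[0,0,0]},{"travel":[0,0,4],"rot":[0,0,0]},{"travel":[0,0,6],"rot":[0,0,0]}]'; python3 -m crank '[{"travel":[0,0,2],"rot":[0,0,0]},{"travel":[0,0,4],"rot":[0,0,0]},{"travel":[0,0,4],"rot":[0,0,0]}]'; done
```

```text
t: 7.85
eef_pos: [642.5, 12.7, 143.2]
tool_rot: [0.254, 0.967, 0.0, 0.001]
wrist_force: [-0.4, 0.0, -1.3]
grip_width: 62.4
t: 8.1
eef_pos: [642.1, 12.6, 138.5]
tool_rot: [0.254, 0.967, -0.0, 0.0]
wrist_force: [-0.9, -0.1, -2.2]
grip_width: 61.6
```

```bash
for i in 1 ; do python3 -m crank '[{"travel":[0,0,2],"rot":[0,0,0]},{"travel":[0,0,4],"rot":[0,0,0]},{"travel":[0,0,4],"rot":[0,0,0]}]';python3 -m crank '[{"travel":[0,0,1.5],"rot":[0,0,0]},{"travel":[0,0,3],"rot":[0,0,0]},{"travel":[0,0,3],"rot":[0,0,0]}]'; python3 -m crank '[{"travel":[0,0,1.5],"rot":[0,0,0]},{"travel":[0,0,3],"rot":[0,0,0]},{"travel":[0,0,3],"rot":[0,0,0]}]'; done | grep -v -e rot
```

```text
t: 8.35
eef_pos: [642.0, 12.6, 134.4]
wrist_force: [0.6, 0.2, -1.4]
grip_width: 61.6
t: 8.6
eef_pos: [642.5, 12.4, 132.3]
wrist_force: [-1.4, -0.9, 2.6]
grip_width: 62.0
t: 8.85
eef_pos: [642.5, 12.5, 129.3]
wrist_force: [-2.4, -1.2, 3.9]
grip_width: 61.9
```

```bash
for i in 1 ; do python3 -m crank '[{"travel":[0,0,1.5],"rot":[0,0,0]},{"travel":[0,0,3],"rot":[0,0,0]},{"travel":[0,0,3],"rot":[0,0,0]}]'; python3 -m crank '[{"travel":[0,0,1.5],"rot":[0,0,0]},{"travel":[0,0,3],"rot":[0,0,0]},{"travel":[0,0,3],"rot":[0,0,0]}]'; done | grep -v -e rot
```

```text
t: 9.1
eef_pos: [642.4, 12.4, 126.2]
wrist_force: [-1.6, -0.9, 3.4]
grip_width: 61.9
t: 9.35
eef_pos: [642.4, 12.5, 123.2]
wrist_force: [-2.2, -0.6, 3.3]
grip_width: 62.3
```

```bash
for i in 1 ; do python3 -m crank '[{"travel":[0,0,1],"rot":[0,0,0]},{"travel":[0,0,1.5],"rot":[0,0,0]},{"travel":[0,0,1.5],"rot":[0,0,0]}]'; python3 -m crank '[{"travel":[0,0,1],"rot":[0,0,0]},{"travel":[0,0,1.5],"rot":[0,0,0]},{"travel":[0,0,1.5],"rot":[0,0,0]}]'; done | grep -v -e rot
```

```text
t: 9.6
eef_pos: [642.5, 12.5, 121.7]
wrist_force: [-1.8, -1.2, 5.0]
grip_width: 62.1
t: 9.85
eef_pos: [642.7, 12.3, 121.0]
wrist_force: [-3.1, -1.9, 10.3]
grip_width: 61.8
```

```bash
for i in 1 ; do python3 -m crank '[{"travel":[0,0,0.7],"rot":[0,0,0]},{"travel":[0,0,1],"rot":[0,0,0]},{"travel":[0,0,1],"rot":[0,0,0]}]'; python3 -m crank '[{"travel":[0,0,0.7],"rot":[0,0,0]},{"travel":[0,0,0.7],"rot":[0,0,0]},{"travel":[0,0,0.7],"rot":[0,0,0]}]'; done | grep -v -e rot
```

```text
t: 10.1
eef_pos: [642.9, 12.2, 120.8]
wrist_force: [-4.7, -2.9, 14.8]
grip_width: 61.8
t: 10.35
eef_pos: [643.0, 12.2, 120.7]
wrist_force: [-7.1, -3.2, 19.7]
grip_width: 62.2
```

```bash
python3 - <<'E'
from h import *
show()
for n in("scene","top"):
    p,d=imaging.get_image(n);P=cloud(n,d);Q=P.reshape(-1,3)
    q=Q[(np.hypot(Q[:,0]-641,Q[:,1]-12.5)<34)&(Q[:,2]>120)&(Q[:,2]<155)];print(n,"cup top z",len(q),np.percentile(q[:,2],[50,90,97]).round(1))
    if n=="scene":
        u,v=project(n,VES+[0,0,20]).astype(int);c=p[v-45:v+45,u-60:u+60,::-1];cv2.imwrite("pics/in1.png",cv2.resize(c,(800,600),interpolation=cv2.INTER_CUBIC))
E
```

```text
t 10.35 p [643.   12.2 120.7] x [-0.871  0.492 -0.004] z [ 0.004 -0.002 -1.   ] F [-7.1 -3.2 19.7] w 62.2 q [ 0.29  0.63 -0.57  1.64  0.39  0.98  0.65]
scene cup top z 344 [134.3 145.6 148.7]
top cup top z 63 [140.1 146.8 148.4]
```

Hard stop: the force rises to about 21 N with no further travel, and the bottom computes to z≈50. I'll relieve the load, open and retreat, then check the picture afterwards.

```bash
python3 -m crank '[{"travel":[0,0,-1],"rot":[0,0,0]},{"travel":[0,0,-1.7],"rot":[0,0,0]},{"travel":[0,0,-1.7],"rot":[0,0,0]}]'; python3 -m crank '[{"travel":[0,0,0],"rot":[0,0,0]},{"travel":[0,0,0],"rot":[0,0,0]},{"travel":[0,0,0],"rot":[0,0,0]},{"travel":[0,0,0],"rot":[0,0,0]},{"travel":[0,0,0],"rot":[0,0,0]},{"travel":[0,0,-3],"rot":[0,0,0]},{"travel":[0,0,-10],"rot":[0,0,0]},{"travel":[0,0,-25],"rot":[0,0,0]},{"travel":[0,0,-50],"rot":[0,0,0]},{"travel":[0,0,-90],"rot":[0,0,0]},{"travel":[0,0,-120],"rot":[0,0,0]},{"travel":[0,0,-130],"rot":[0,0,0]}]' -1
python3 - <<'E'
from h import *
show()
rel([520,-200,260],rot([0,0,-1],100),"mid")
for n in("scene","top"):
    p,d=imaging.get_image(n);P=cloud(n,d);Q=P.reshape(-1,3)
    q=Q[(np.hypot(Q[:,0]-641,Q[:,1]-12.5)<36)&(abs(Q[:,2]-146)<6)];print(n,"cup top z",len(q),np.percentile(q[:,2],[50,90,97]).round(1))
    q=q[q[:,2]>142]
    r=least_squares(lambda p:np.hypot(q[:,0]-p[0],q[:,1]-p[1])-30,[641,13],loss="soft_l1",f_scale=2);print(r.x.round(1),np.sqrt((r.fun**2).mean()))
    if n=="scene":
        u,v=project(n,VES+[0,0,20]).astype(int);c=p[v-45:v+45,u-60:u+60,::-1];cv2.imwrite("pics/in2.png",cv2.resize(c,(800,600),interpolation=cv2.INTER_CUBIC))
E
```

```text
t: 10.7
eef_pos: [642.6, 12.4, 121.0]
tool_rot: [0.254, 0.967, -0.0, 0.001]
wrist_force: [-3.0, -2.5, 9.0]
grip_width: 62.1
t: 11.7
eef_pos: [644.0, 13.6, 256.0]
tool_rot: [0.254, 0.967, 0.001, 0.004]
wrist_force: [1.3, 0.4, 0.1]
grip_width: 85.7
t 11.7 p [644.   13.6 256. ] x [-0.871  0.491 -0.008] z [ 0.009  0.    -1.   ] F [1.3 0.4 0.1] w 85.7 q [ 0.32  0.5  -0.62  1.51  0.3   1.22  0.72]
mid target [ 520 -200  260] travel [   3.1 -246.9   -5.2] rot [0.008 0.005 0.883] deg 50.6
scene cup top z 177 [144.7 146.8 147.3]
[643.6  10.4] 1.0841773395859027
top cup top z 40 [144.6 147.2 147.7]
[639.3   9.8] 1.0484782432289101
```

View pics/in2.png

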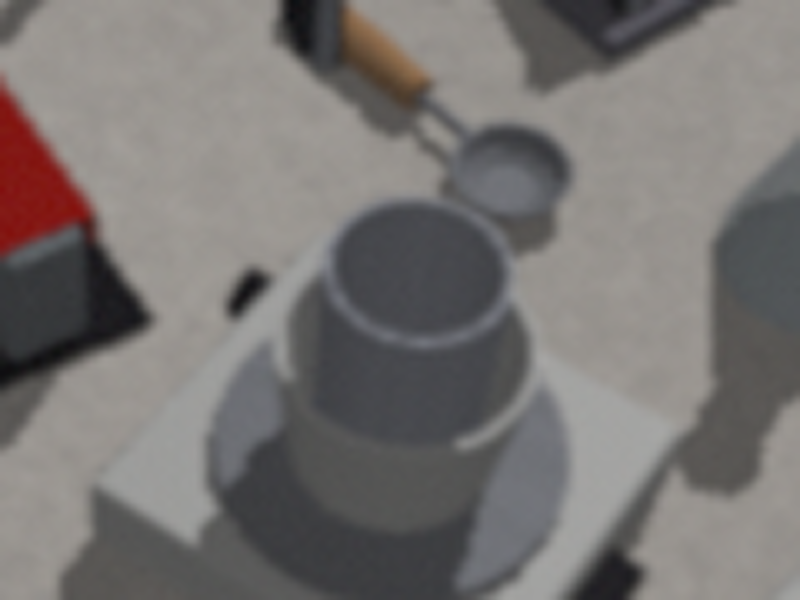

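The aluminium cup stands upright in the vessel, with its rim ellipse centred at about (420,270) in the crop and at z≈145, as required. Now the copper cup.

```bash
python3 -m crank '[{"travel":[3,-123,-5],"rot":[0,0,0.44]},{"travel":[3,-123,-5],"rot":[0,0,0.44]},{"travel":[3,-123,-5],"rot":[0,0,0.44]},{"travel":[3,-247,-5],"rot":[0,0,0.88]},{"travel":[3,-247,-5],"rot":[0,0,0.88]},{"travel":[3,-247,-5],"rot":[0,0,0.88]},{"travel":[3,-247,-5],"rot":[0,0,0.88]},{"travel":[3,-247,-5],"rot":[0,0,0.88]},{"travel":[3,-247,-5],"rot":[0,0,0.88]},{"travel":[3,-247,-5],"rot":[0,0,0.88]}]'
python3 - <<'E'
from h import *
show()
a=rel([450,-300,290],rot([0,0,-1],45),"mid2")
rel(tcp(CU,185),rot(-CU[1],7),"pre",a)
E
```

```text
t: 12.63
eef_pos: [518.3, -199.5, 254.0]
tool_rot: [0.64, 0.769, 0.0, -0.0]
wrist_force: [0.6, -0.0, 0.2]
grip_width: 85.8
t 12.63 p [ 518.3 -199.5  254. ] x [-0.182  0.983  0.001] z [ 0.     0.001 -1.   ] F [ 0.6 -0.   0.2] w 85.8 q [ 0.61  0.32 -0.41  1.73  0.14  1.12  0.34]
mid2 target [ 450 -300  290] travel [-86.3 -85.4 -36.1] rot [ 0.    -0.001  0.968] deg 55.5
pre target [ 455.2 -320.2  195.3] travel [-10.6  17.9  94.7] rot [-0.174  0.504  0.648] deg 48.1
```

```bash
python3 -m crank '[{"travel":[-86,-85,-36],"rot":[0,0,0.968]},{"travel":[-86,-85,-36],"rot":[0,0,0.968]},{"travel":[-86,-85,-36],"rot":[0,0,0.968]},{"travel":[-86,-85,-36],"rot":[0,0,0.968]},{"travel":[-86,-85,-36],"rot":[0,0,0.968]},{"travel":[-86,-85,-36],"rot":[0,0,0.968]},{"travel":[-86,-85,-36],"rot":[0,0,0.968]},{"travel":[-86,-85,-36],"rot":[0,0,0.968]},{"travel":[-86,-85,-36],"rot":[0,0,0.968]},{"travel":[-86,-85,-36],"rot":[0,0,0.968]}]'
python3 - <<'E'
from h import *
show()
rel(tcp(CU,185),rot(-CU[1],7),"pre")
E
```

```text
t: 13.47
eef_pos: [450.4, -299.4, 290.3]
tool_rot: [0.923, 0.384, 0.0, 0.0]
wrist_force: [-0.3, -0.3, -0.0]
grip_width: 85.5
t 13.47 p [ 450.4 -299.4  290.3] x [0.706 0.709 0.001] z [ 0.001  0.    -1.   ] F [-0.3 -0.3 -0. ] w 85.5 q [ 0.68  0.24 -0.22  1.73  0.05  1.18 -0.34]
pre target [ 455.2 -320.2  195.3] travel [-11.4  18.   95. ] rot [-0.174  0.503  0.65 ] deg 48.1
```

```bash
python3 -m crank '[{"travel":[-30,20,10],"rot":[-0.174,0.503,0.65]},{"travel":[-30,20,10],"rot":[-0.174,0.503,0.65]},{"travel":[-30,20,10],"rot":[-0.174,0.503,0.65]},{"travel":[-30,20,10],"rot":[-0.174,0.503,0.65]},{"travel":[-30,20,10],"rot":[-0.174,0.503,0.65]},{"travel":[-30,20,10],"rot":[-0.174,0.503,0.65]},{"travel":[-28,20,20],"rot":[-0.174,0.503,0.65]},{"travel":[-22,18,50],"rot":[-0.174,0.503,0.65]},{"travel":[-16,18,80],"rot":[-0.174,0.503,0.65]},{"travel":[-11.4,18,95],"rot":[-0.174,0.503,0.65]},{"travel":[-11.4,18,95],"rot":[-0.174,0.503,0.65]},{"travel":[-11.4,18,95],"rot":[-0.174,0.503,0.65]}]'
python3 - <<'E'
from h import *
show()
rel(tcp(CU,185),rot(-CU[1],7),"pre")
rel(tcp(CU,117),rot(-CU[1],7),"grasp")
s=env.state();Rm=R.from_quat(s["tool_rot"])
C=[]
for n in("scene","top"):
    p,d=imaging.get_image(n);u,v=project(n,CU[0]+CU[1]*140).astype(int)
    c=p[v-50:v+50,u-50:u+50,::-1].copy();c=cv2.resize(c,(400,400),interpolation=cv2.INTER_CUBIC)
    for q,col in((CU[0]+CU[1]*135,(0,255,0)),(s["eef_pos"]+Rm.apply([0,43,0]),(255,0,0)),(s["eef_pos"]-Rm.apply([0,43,0]),(255,0,0)),(CU[0]+CU[1]*70,(0,255,0))):
        cv2.circle(c,tuple(((project(n,q)-[u-50,v-50]+.5)*4).astype(int).tolist()),4,col,-1)
    C.append(c)
cv2.imwrite("pics/pre2.png",np.hstack(C))
E
```

```text
t: 14.47
eef_pos: [454.5, -320.7, 195.3]
tool_rot: [0.964, 0.057, 0.258, -0.015]
wrist_force: [0.9, 0.5, -0.2]
grip_width: 85.3
t 14.47 p [ 454.5 -320.7  195.3] x [0.86  0.103 0.5  ] z [ 0.496  0.059 -0.866] F [ 0.9  0.5 -0.2] w 85.3 q [ 0.95  0.23 -0.22  2.11 -0.68  0.56 -0.16]
pre target [ 455.2 -320.2  195.3] travel [ 0.6 -0.4  0.3] rot [ 0.002  0.    -0.003] deg 0.2
grasp target [ 488.9 -316.   136.4] travel [ 0.7 -0.6 68.3] rot [ 0.002  0.    -0.003] deg 0.2
```

View pics/pre2.png

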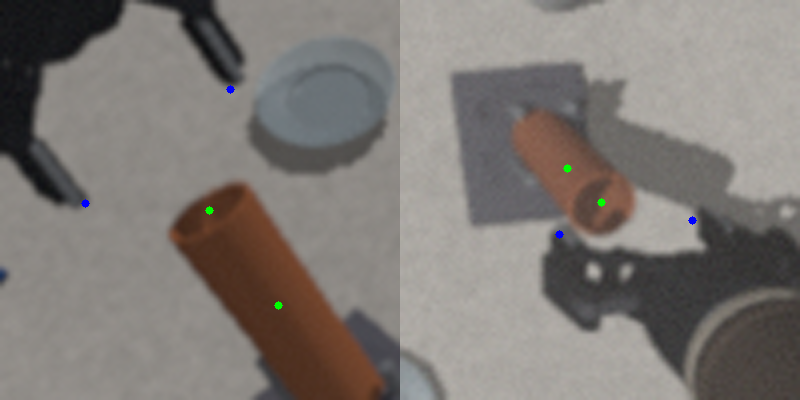

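The projected cup axis (green) and pad positions (blue) coincide with the image, so I advance and grip.

```bash
python3 -m crank '[{"travel":[0.7,-0.5,15],"rot":[0,0,0]},{"travel":[0.7,-0.5,32],"rot":[0,0,0]},{"travel":[0.7,-0.5,48],"rot":[0,0,0]},{"travel":[0.7,-0.5,58],"rot":[0,0,0]},{"travel":[0.7,-0.5,65],"rot":[0,0,0]},{"travel":[0.7,-0.5,68],"rot":[0,0,0]},{"travel":[0.7,-0.5,68],"rot":[0,0,0]}]'
python3 -m crank '[{"travel":[0,0,0],"rot":[0,0,0]},{"travel":[0,0,0],"rot":[0,0,0]},{"travel":[0,0,0],"rot":[0,0,0]},{"travel":[0,0,0],"rot":[0,0,0]},{"travel":[0,0,0],"rot":[0,0,0]},{"travel":[0,0,0],"rot":[0,0,0]},{"travel":[0,0,0],"rot":[0,0,0]},{"travel":[0,0,0],"rot":[0,0,0]}]' 1
python3 -c "
from h import *
show()"
```

```text
t: 15.15
eef_pos: [488.8, -317.2, 137.3]
tool_rot: [0.964, 0.056, 0.259, -0.014]
wrist_force: [-0.4, -0.3, 0.1]
grip_width: 85.3
t: 15.82
eef_pos: [488.7, -317.3, 138.2]
tool_rot: [0.964, 0.055, 0.259, -0.014]
wrist_force: [-4.3, 0.8, 6.2]
grip_width: 44.8
t 15.82 p [ 488.7 -317.3  138.2] x [0.86  0.1   0.501] z [ 0.498  0.056 -0.865] F [-4.3  0.8  6.2] w 44.8 q [ 0.93  0.36 -0.27  2.11 -0.75  0.41 -0.1 ]
```

```bash
python3 -m crank '[{"travel":[0,0,-4],"rot":[0,0,0]},{"travel":[0,0,-12],"rot":[0,0,0]},{"travel":[0,0,-25],"rot":[0,0,0]},{"travel":[0,0,-40],"rot":[0,0,0]},{"travel":[0,0,-58],"rot":[0,0,0]},{"travel":[0,0,-76],"rot":[0,0,0]},{"travel":[0,0,-92],"rot":[0,0,0]},{"travel":[0,0,-105],"rot":[0,0,0]},{"travel":[0,0,-110],"rot":[0,0,0]},{"travel":[0,0,-110],"rot":[0,0,0]}]'
python3 - <<'E'
from h import *
show()
a=rel([470,-290,300],rot([0,0,-1],20),"up")
rel([643,10.5,300],rot([0,0,-1],90),"over",a)
E
```

```text
t: 16.65
eef_pos: [433.5, -324.0, 233.8]
tool_rot: [0.964, 0.055, 0.259, -0.013]
wrist_force: [-0.4, -0.3, -1.2]
grip_width: 44.8
t 16.65 p [ 433.5 -324.   233.8] x [0.86  0.099 0.501] z [ 0.498  0.054 -0.865] F [-0.4 -0.3 -1.2] w 44.8 q [ 0.97  0.16 -0.19  2.09 -0.64  0.66 -0.19]
up target [ 470 -290  300] travel [ 67.9 -29.4 -37.2] rot [ 0.065 -0.522 -0.229] deg 32.9
over target [643.   10.5 300. ] travel [ 265.3 -223.2    0. ] rot [ 0.     0.    -1.222] deg 70.0
```

```bash
python3 -m crank '[{"travel":[20,-8,-20],"rot":[0.012,-0.1,-0.04]},{"travel":[40,-18,-35],"rot":[0.025,-0.2,-0.09]},{"travel":[55,-25,-37],"rot":[0.037,-0.3,-0.13]},{"travel":[65,-29,-37],"rot":[0.05,-0.4,-0.18]},{"travel":[68,-29.4,-37],"rot":[0.065,-0.522,-0.229]},{"travel":[68,-29.4,-37],"rot":[0.065,-0.522,-0.229]},{"travel":[68,-29.4,-37],"rot":[0.065,-0.522,-0.229]},{"travel":[68,-29.4,-37],"rot":[0.065,-0.522,-0.229]}]'
python3 - <<'E'
from h import *
show();s=env.state();o=s["eef_pos"];Rm=R.from_quat(s["tool_rot"])
rel([643,10.5,300],rot([0,0,-1],90),"over")
for n in("scene",):
    p,d=imaging.get_image(n)
    P=cloud(n,d).reshape(-1,3);q=Rm.inv().apply(P-o);q=q[(np.hypot(q[:,0],q[:,1])<40)&(q[:,2]>20)&(q[:,2]<150)]
    print(len(q),"z",np.percentile(q[:,2],[90,98]).round(1))
    f=lambda p:np.hypot(q[:,0]-p[0]-p[2]*q[:,2],q[:,1]-p[1]-p[3]*q[:,2])-(22.4-0.0185*(q[:,2]+8))
    r=least_squares(f,[0,0,0,0],loss="soft_l1",f_scale=2);print(r.x.round(3),np.sqrt((r.fun**2).mean()))
E
```

```text
t: 17.32
eef_pos: [470.3, -289.1, 297.0]
tool_rot: [0.985, 0.174, -0.0, -0.002]
wrist_force: [-0.6, -0.4, -0.8]
grip_width: 45.0
t 17.32 p [ 470.3 -289.1  297. ] x [ 0.94   0.342 -0.   ] z [-0.002  0.004 -1.   ] F [-0.6 -0.4 -0.8] w 45.0 q [ 0.62  0.26 -0.19  1.69  0.05  1.21 -0.8 ]
over target [643.   10.5 300. ] travel [ 264.9 -222.4   -2. ] rot [-0.004 -0.003 -1.221] deg 70.0
726 z [ 99.  107.3]
[-0.42   0.495  0.023 -0.007] 0.7560449943383122
```

```bash
python3 -m crank '[{"travel":[20,-17,-2],"rot":[0,0,-0.1]},{"travel":[46,-39,-2],"rot":[0,0,-0.22]},{"travel":[75,-63,-2],"rot":[0,0,-0.34]},{"travel":[104,-87,-2],"rot":[0,0,-0.46]},{"travel":[133,-112,-2],"rot":[0,0,-0.58]},{"travel":[162,-136,-2],"rot":[0,0,-0.70]},{"travel":[191,-160,-2],"rot":[0,0,-0.82]},{"travel":[220,-185,-2],"rot":[0,0,-0.94]},{"travel":[243,-204,-2],"rot":[0,0,-1.06]},{"travel":[258,-216,-2],"rot":[0,0,-1.18]},{"travel":[265,-222,-2],"rot":[-0.004,-0.003,-1.221]},{"travel":[265,-222,-2],"rot":[-0.004,-0.003,-1.221]}]'
cat > chk.py <<'E'
from h import *
show();s=env.state();o=s["eef_pos"];Rm=R.from_quat(s["tool_rot"])
for n in("scene","top"):
    p,d=imaging.get_image(n);Q=cloud(n,d).reshape(-1,3)
    if n=="scene": cv2.imwrite("pics/last.png",p[:,:,::-1])
    q=Q[(np.hypot(Q[:,0]-641,Q[:,1]-10.5)<36)&(abs(Q[:,2]-146)<4)]
    r=least_squares(lambda p:np.hypot(q[:,0]-p[0],q[:,1]-p[1])-30,[641,13],loss="soft_l1",f_scale=2);print(n,"al rim",len(q),r.x.round(1),np.sqrt((r.fun**2).mean()).round(2))
    q=Rm.inv().apply(Q-o);q=q[(np.hypot(q[:,0],q[:,1])<40)&(q[:,2]>20)&(q[:,2]<112)];q=q[(o+Rm.apply(q))[:,2]>153]
    if len(q)<40: continue
    f=lambda p:np.hypot(q[:,0]-p[0]-p[2]*(q[:,2]-60),q[:,1]-p[1]-p[3]*(q[:,2]-60))-(22.4-0.0185*(q[:,2]+8))
    r=least_squares(f,[0,0,0,0],loss="soft_l1",f_scale=2);x=r.x
    print(n,"cu",len(q),x.round(3),"bottom world",(o+Rm.apply([x[0]+x[2]*50,x[1]+x[3]*50,110])).round(1),"axis(up)",(-Rm.apply([x[2],x[3],1])).round(3))
E
python3 chk.py
```

```text
t: 18.37
eef_pos: [643.3, 11.0, 300.5]
tool_rot: [0.707, 0.708, -0.0, 0.0]
wrist_force: [-0.3, -0.3, -0.8]
grip_width: 44.7
t 18.37 p [643.3  11.  300.5] x [-0.001  1.    -0.001] z [-0.    -0.001 -1.   ] F [-0.3 -0.3 -0.8] w 44.7 q [ 0.26  0.45 -0.52  1.44  0.23  1.3  -0.27]
scene al rim 114 [643.4  10.5] 1.17
scene cu 633 [ 1.135  0.757  0.026 -0.004] bottom world [643.8  13.3 190.5] axis(up) [ 0.004 -0.025  1.   ]
top al rim 20 [639.1   9.5] 0.84
```

```bash
python3 -m crank '[{"travel":[0,-0.4,0],"rot":[0,-0.025,0]},{"travel":[0,-0.4,10],"rot":[0,-0.025,0]},{"travel":[0,-0.4,22],"rot":[0,-0.025,0]},{"travel":[0,-0.4,30],"rot":[0,-0.025,0]},{"travel":[0,-0.4,36],"rot":[0,-0.025,0]},{"travel":[0,-0.4,42],"rot":[0,-0.025,0]},{"travel":[0,-0.4,48],"rot":[0,-0.025,0]},{"travel":[0,-0.4,54],"rot":[0,-0.025,0]},{"travel":[0,-0.4,60],"rot":[0,-0.025,0]},{"travel":[0,-0.4,60],"rot":[0,-0.025,0]}]'
python3 chk.py
python3 -c "
import cv2;a=cv2.imread('pics/last.png');cv2.imwrite('pics/enter.png',cv2.resize(a[110:260,190:390],(800,600),interpolation=cv2.INTER_CUBIC))"
```

```text
t: 19.3
eef_pos: [642.6, 9.7, 239.5]
tool_rot: [0.707, 0.707, -0.01, 0.009]
wrist_force: [0.1, 0.7, -1.7]
grip_width: 44.9
t 19.3 p [642.6   9.7 239.5] x [-0.     1.    -0.027] z [-0.002 -0.027 -1.   ] F [ 0.1  0.7 -1.7] w 44.9 q [ 0.24  0.5  -0.5   1.53  0.28  1.19 -0.31]
scene al rim 145 [642.2  12.4] 3.94
scene cu 415 [ 1.042  0.854  0.026 -0.003] bottom world [643.1   9.1 129.5] axis(up) [0.004 0.001 1.   ]
top al rim 5 [636.9   9.7] 0.49
```

View pics/enter.png

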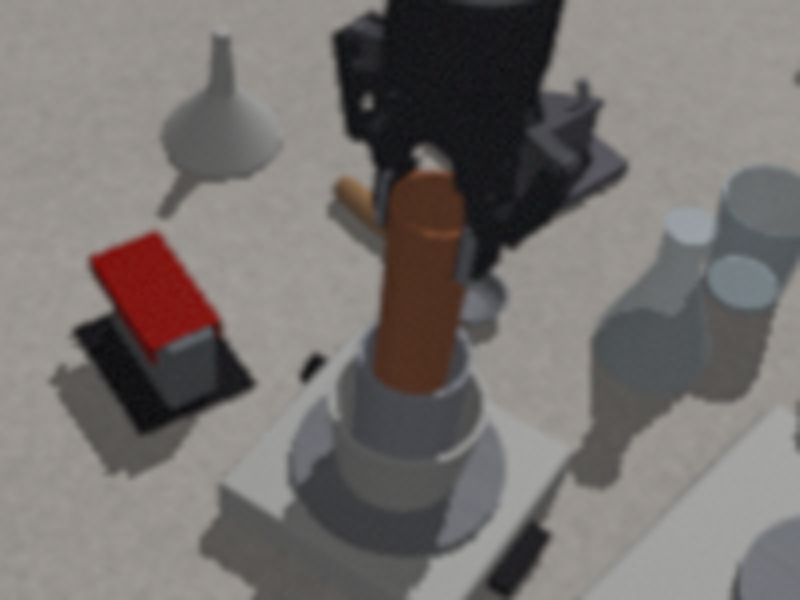

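The copper cup has entered the aluminium mouth cleanly. I descend straight down, then slow to feel for the floor.

```bash
python3 -m crank '[{"travel":[1,0,4],"rot":[0,0,0]},{"travel":[1.2,0,10],"rot":[0,0,0]},{"travel":[1.4,0,18],"rot":[0,0,0]},{"travel":[1.7,0,26],"rot":[0,0,0]},{"travel":[2,0,34],"rot":[0,0,0]},{"travel":[2.2,0,42],"rot":[0,0,0]},{"travel":[2.4,0,50],"rot":[0,0,0]},{"travel":[2.6,0,56],"rot":[0,0,0]},{"travel":[2.7,0,62],"rot":[0,0,0]},{"travel":[2.7,0,62],"rot":[0,0,0]}]'
```

```text
t: 20.23
eef_pos: [642.5, 10.7, 177.4]
tool_rot: [0.707, 0.707, -0.01, 0.009]
wrist_force: [-0.2, -0.6, -0.9]
grip_width: 44.7
```

```bash
for i in 1 ; do python3 -m crank '[{"travel":[0,0,2],"rot":[0,0,0]},{"travel":[0,0,4],"rot":[0,0,0]},{"travel":[0,0,4],"rot":[0,0,0]}]'; python3 -m crank '[{"travel":[0,0,2],"rot":[0,0,0]},{"travel":[0,0,4],"rot":[0,0,0]},{"travel":[0,0,4],"rot":[0,0,0]}]'; done | grep -v -e rot
```

```text
t: 20.48
eef_pos: [643.2, 10.8, 174.9]
wrist_force: [0.1, -1.5, -1.7]
grip_width: 44.8
t: 20.73
eef_pos: [643.0, 10.6, 170.7]
wrist_force: [-0.4, -0.9, -1.5]
grip_width: 44.9
```

```bash
for i in 1 ; do python3 -m crank '[{"travel":[0,0,1],"rot":[0,0,0]},{"travel":[0,0,2.5],"rot":[0,0,0]},{"travel":[0,0,2.5],"rot":[0,0,0]}]'; python3 -m crank '[{"travel":[0,0,1],"rot":[0,0,0]},{"travel":[0,0,2],"rot":[0,0,0]},{"travel":[0,0,2],"rot":[0,0,0]}]'; done | grep -v -e rot
```

```text
t: 20.98
eef_pos: [643.1, 10.6, 168.2]
wrist_force: [-0.6, 0.0, -0.9]
grip_width: 44.7
t: 21.23
eef_pos: [643.0, 10.5, 166.2]
wrist_force: [0.0, -0.2, -1.1]
grip_width: 45.0
```

```bash
for i in 1 ; do python3 -m crank '[{"travel":[0,0,0.7],"rot":[0,0,0]},{"travel":[0,0,1.5],"rot":[0,0,0]},{"travel":[0,0,1.5],"rot":[0,0,0]}]'; python3 -m crank '[{"travel":[0,0,0.7],"rot":[0,0,0]},{"travel":[0,0,1.2],"rot":[0,0,0]},{"travel":[0,0,1.2],"rot":[0,0,0]}]'; done | grep -v -e rot
```

```text
t: 21.48
eef_pos: [643.3, 10.6, 165.6]
wrist_force: [-0.7, 0.4, 2.8]
grip_width: 44.8
t: 21.73
eef_pos: [643.4, 10.6, 165.5]
wrist_force: [-4.5, -0.2, 12.2]
grip_width: 44.6
```

The copper cup seats at TCP z≈165.5, matching the predicted 164–165, with Fz about 13 N. I'll relieve, release and retreat.

```bash
python3 -m crank '[{"travel":[0,0,-0.8],"rot":[0,0,0]},{"travel":[0,0,-1.2],"rot":[0,0,0]},{"travel":[0,0,-1.2],"rot":[0,0,0]}]'; python3 -m crank '[{"travel":[0,0,0],"rot":[0,0,0]},{"travel":[0,0,0],"rot":[0,0,0]},{"travel":[0,0,0],"rot":[0,0,0]},{"travel":[0,0,0],"rot":[0,0,0]},{"travel":[0,0,0],"rot":[0,0,0]},{"travel":[0,0,-3],"rot":[0,0,0]},{"travel":[0,0,-10],"rot":[0,0,0]},{"travel":[0,0,-25],"rot":[0,0,0]},{"travel":[0,0,-45],"rot":[0,0,0]},{"travel":[0,0,-70],"rot":[0,0,0]},{"travel":[0,0,-85],"rot":[0,0,0]},{"travel":[0,0,-85],"rot":[0,0,0]}]' -1
cat >> h.py <<'E'
GA=-14.8;GU=np.array([np.cos(np.radians(GA)),np.sin(np.radians(GA)),0]);HIN=np.array([457,-15.3,60])+44*GU
def gp(phi,tilt,r=74,dz=-4,hd=165.2):  # grip pose: grasp point on guard, tool tilt forward (deg)
    p=HIN+GU*(-r*np.cos(phi)+dz*np.sin(phi))+np.array([0,0,r*np.sin(phi)+dz*np.cos(phi)])
    t=np.radians(tilt);z=GU*np.sin(t)-np.array([0,0,np.cos(t)])
    return p+8*z, rot(z,hd)
E
python3 - <<'E'
from h import *
show()
print("hinge",HIN)
for n in("scene","top"):
    p,d=imaging.get_image(n);Q=cloud(n,d).reshape(-1,3)
    for zc,r in((189,23),(145,30)):
        q=Q[(np.hypot(Q[:,0]-642,Q[:,1]-10.5)<r+6)&(abs(Q[:,2]-zc)<4)]
        if len(q)>8:
            f=least_squares(lambda p:np.hypot(q[:,0]-p[0],q[:,1]-p[1])-r,[641,11],loss="soft_l1");print(n,zc,len(q),f.x.round(1),np.percentile(q[:,2],[50,95]).round(1))
b,Rb=gp(0,15)
m=rel(b+[-20,0,150],rot([0,0,-1],165),"above")
E
```

```text
t: 21.98
eef_pos: [643.3, 10.5, 165.6]
tool_rot: [0.707, 0.707, -0.009, 0.01]
wrist_force: [-2.4, 0.4, 5.9]
grip_width: 45.1
t: 22.98
eef_pos: [644.9, 13.5, 254.8]
tool_rot: [0.707, 0.707, -0.007, 0.012]
wrist_force: [0.2, 1.1, 0.1]
grip_width: 85.1
t 22.98 p [644.9  13.5 254.8] x [-0.     1.    -0.026] z [ 0.007 -0.026 -1.   ] F [0.2 1.1 0.1] w 85.1 q [ 0.24  0.48 -0.5   1.51  0.27  1.21 -0.31]
hinge [499.5402291  -26.53961335  60.        ]
scene 189 132 [644.2   9.1] [188.5 190.9]
scene 145 156 [642.7  11.5] [145.2 148.5]
above target [410.   -8.2 198.3] travel [ -19.6 -233.5   52.7] rot [-0.016  0.024 -1.309] deg 75.0
```

```bash
python3 -m crank '[{"travel":[-2,-30,0],"rot":[0,0.02,-0.11]},{"travel":[-4,-60,0],"rot":[0,0.02,-0.23]},{"travel":[-6,-90,0],"rot":[0,0.02,-0.35]},{"travel":[-9,-120,10],"rot":[0,0.02,-0.47]},{"travel":[-12,-150,20],"rot":[0,0.02,-0.59]},{"travel":[-15,-180,30],"rot":[0,0.02,-0.71]},{"travel":[-17,-205,42],"rot":[0,0.02,-0.83]},{"travel":[-19,-225,52],"rot":[0,0.02,-0.95]},{"travel":[-20,-233,53],"rot":[0,0.02,-1.07]},{"travel":[-20,-233,53],"rot":[0,0.02,-1.19]},{"travel":[-20,-233,53],"rot":[-0.016,0.024,-1.309]},{"travel":[-20,-233,53],"rot":[-0.016,0.024,-1.309]}]'
python3 - <<'E'
from h import *
show()
for t in (0,15,25): 
    b,Rb=gp(0,t); rel(b+[0,0,70],Rb,"pre%d"%t)
p,d=imaging.get_image("scene");P=cloud("scene",d);I=p.astype(int)
red=(I[...,0]>90)&(I[...,1]<50)&(I[...,2]<50);q=P[red];q=q[np.hypot(*(q-[457,-15,65])[:,:2].T)<80];q=q[abs(q[:,2]-62)<8]
print(len(q),np.median(q[:,2]),cv2.minAreaRect(q[:,:2].astype(np.float32)))
E
```

```text
t: 24.08
eef_pos: [409.2, -9.1, 196.7]
tool_rot: [0.128, 0.992, -0.0, -0.001]
wrist_force: [-0.2, -0.5, 0.2]
grip_width: 85.4
t 24.08 p [409.2  -9.1 196.7] x [-0.967  0.254  0.003] z [-0.003  0.    -1.   ] F [-0.2 -0.5  0.2] w 85.4 q [ 0.65  0.17 -0.82  2.1   0.16  0.93  1.07]
pre0 target [428.   -7.6 118. ] travel [-18.    6.2  78.7] rot [-0.001 -0.003  0.002] deg 0.2
pre15 target [430.   -8.2 118.3] travel [-20.1   6.2  78.4] rot [-0.    -0.265  0.002] deg 15.2
pre25 target [431.3  -8.5 118.7] travel [-21.4   6.2  77.9] rot [-0.    -0.439  0.002] deg 25.2
480 64.82853399260426 ((456.7084045410156, -15.900833129882812), (47.351932525634766, 88.20319366455078), 74.81517791748047)
```

```bash
python3 -m crank '[{"travel":[-20,6,20],"rot":[0,-0.1,0]},{"travel":[-20,6,45],"rot":[0,-0.2,0]},{"travel":[-20,6,70],"rot":[0,-0.265,0]},{"travel":[-20,6,78],"rot":[0,-0.265,0]},{"travel":[-20,6,78],"rot":[0,-0.265,0]},{"travel":[-20,6,78],"rot":[0,-0.265,0]}]'
python3 - <<'E'
from h import *
show()
b,Rb=gp(0,15); rel(b,Rb,"grip")
s=env.state();Rm=R.from_quat(s["tool_rot"])
p,d=imaging.get_image("scene");u,v=245,180
q0=project("scene",HIN);u,v=q0.astype(int)
c=cv2.resize(p[v-45:v+45,u-60:u+60,::-1],(800,600),interpolation=cv2.INTER_CUBIC)
for q,col in((HIN,(0,255,0)),(gp(0,0)[0]+[0,0,8],(0,255,0)),(HIN-44*GU,(255,255,0)),(s["eef_pos"]+Rm.apply([0,43,0]),(255,0,0)),(s["eef_pos"]-Rm.apply([0,43,0]),(255,0,0))):
    cv2.circle(c,tuple(((project("scene",q)-[u-60,v-45]+.5)*6.67).astype(int).tolist()),5,col,-1)
cv2.imwrite("pics/g1.png",c)
E
```

```text
t: 24.63
eef_pos: [430.8, -7.6, 119.2]
tool_rot: [0.13, 0.983, -0.017, 0.129]
wrist_force: [-0.3, -0.2, 0.7]
grip_width: 85.4
t 24.63 p [430.8  -7.6 119.2] x [-0.933  0.252 -0.259] z [ 0.25  -0.067 -0.966] F [-0.3 -0.2  0.7] w 85.4 q [ 0.46  0.21 -0.7   2.33  0.57  0.48  0.61]
grip target [430.   -8.2  48.3] travel [18.9 -0.8 68.3] rot [-0.001  0.    -0.005] deg 0.3
```

View pics/g1.png

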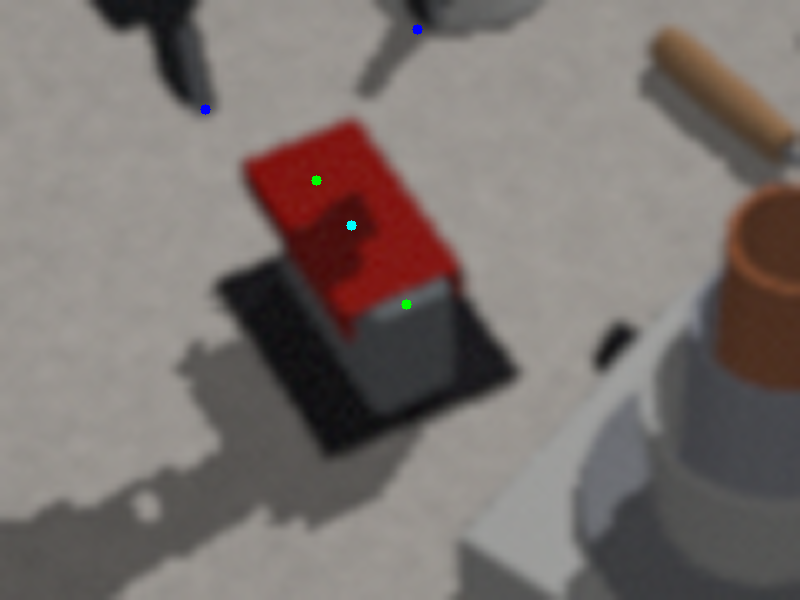

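```bash
python3 -m crank '[{"travel":[5,-0.8,18],"rot":[0,0.05,0]},{"travel":[10,-0.8,36],"rot":[0,0.1,0]},{"travel":[15,-0.8,52],"rot":[0,0.15,0]},{"travel":[18,-0.8,62],"rot":[0,0.17,0]},{"travel":[20,-0.8,68],"rot":[0,0.17,0]},{"travel":[20,-0.8,68],"rot":[0,0.17,0]}]'
python3 - <<'E'
from h import *
show()
b,Rb=gp(0,5); rel(b,Rb,"grip")
E
```

```text
t: 25.18
eef_pos: [429.5, -8.6, 48.1]
tool_rot: [0.131, 0.99, -0.006, 0.046]
wrist_force: [-0.5, -0.2, -0.9]
grip_width: 85.1
t 25.18 p [429.5  -8.6  48.1] x [-0.961  0.26  -0.093] z [ 0.09  -0.024 -0.996] F [-0.5 -0.2 -0.9] w 85.1 q [ 0.43  0.43 -0.65  2.27  0.61  0.52  0.61]
grip target [428.7  -7.8  48. ] travel [ 1.   0.5 -0.1] rot [-0.     0.006 -0.006] deg 0.5
```

```bash
python3 -m crank '[{"travel":[0,0,0],"rot":[0,0,0]},{"travel":[0,0,0],"rot":[0,0,0]},{"travel":[0,0,0],"rot":[0,0,0]},{"travel":[0,0,0],"rot":[0,0,0]},{"travel":[0,0,0],"rot":[0,0,0]},{"travel":[0,0,0],"rot":[0,0,0]}]' 1
python3 - <<'E'
from h import *
show()
s=env.state();b0=(s["eef_pos"],R.from_quat(s["tool_rot"]))
# use commanded start as gp(0,5) with heading as-is
hd=np.degrees(np.arctan2(b0[1].as_matrix()[1,0],b0[1].as_matrix()[0,0]))
g0=gp(0,5,hd=hd)[0]
for i in range(1,18):
    phi=i*0.1; p,Rt=gp(phi,5-25*phi/1.7,hd=hd); rel(b0[0]+p-g0,Rt,"%.1f"%phi,b0)
E
```

```text
t: 25.68
eef_pos: [429.7, -7.6, 49.8]
tool_rot: [0.13, 0.99, -0.006, 0.048]
wrist_force: [-3.2, 2.7, 10.4]
grip_width: 49.3
t 25.68 p [429.7  -7.6  49.8] x [-0.962  0.258 -0.096] z [ 0.093 -0.024 -0.995] F [-3.2  2.7 10.4] w 49.3 q [ 0.43  0.42 -0.65  2.27  0.61  0.52  0.61]
0.1 target [429.5  -7.5  57.2] travel [-0.5  0.  -7.4] rot [0.    0.034 0.   ] deg 2.0
0.2 target [430.   -7.7  64.6] travel [ -1.7   0.  -14.7] rot [0.   0.06 0.  ] deg 3.4
0.3 target [431.2  -8.   71.8] travel [ -3.6   0.  -21.8] rot [0.    0.086 0.   ] deg 4.9
0.4 target [433.1  -8.5  78.9] travel [ -6.2   0.  -28.6] rot [0.    0.111 0.   ] deg 6.4
0.5 target [435.6  -9.1  85.7] travel [ -9.5   0.  -35.2] rot [0.001 0.137 0.   ] deg 7.8
0.6 target [438.8 -10.   92.3] travel [-13.5   0.  -41.4] rot [0.001 0.163 0.   ] deg 9.3
0.7 target [442.7 -11.   98.4] travel [-18.    0.1 -47.1] rot [0.001 0.188 0.   ] deg 10.8
0.8 target [447.1 -12.2 104.1] travel [-23.1   0.1 -52.4] rot [0.001 0.214 0.   ] deg 12.3
0.9 target [452.  -13.5 109.3] travel [-28.6   0.1 -57.1] rot [0.001 0.24  0.   ] deg 13.7
1.0 target [457.4 -14.9 114. ] travel [-34.6   0.1 -61.2] rot [0.001 0.265 0.   ] deg 15.2
1.1 target [463.2 -16.4 118.1] travel [-41.    0.1 -64.6] rot [0.001 0.291 0.   ] deg 16.7
1.2 target [469.4 -18.1 121.5] travel [-47.7   0.2 -67.4] rot [0.001 0.317 0.   ] deg 18.1
1.3 target [475.8 -19.8 124.2] travel [-54.6   0.2 -69.5] rot [0.001 0.342 0.   ] deg 19.6
1.4 target [482.5 -21.5 126.3] travel [-61.7   0.2 -70.9] rot [0.001 0.368 0.   ] deg 21.1
1.5 target [489.4 -23.4 127.7] travel [-68.9   0.2 -71.6] rot [0.001 0.394 0.   ] deg 22.6
1.6 target [496.4 -25.2 128.3] travel [-76.1   0.3 -71.5] rot [0.002 0.419 0.   ] deg 24.0
1.7 target [503.3 -27.  128.1] travel [-83.3   0.3 -70.7] rot [0.002 0.445 0.   ] deg 25.5
```

```bash
python3 -m crank '[{"travel":[-0.5,0,-7.4],"rot":[0,0.034,0]},{"travel":[-1.7,0,-14.7],"rot":[0,0.06,0]},{"travel":[-3.6,0,-21.8],"rot":[0,0.086,0]},{"travel":[-6.2,0,-28.6],"rot":[0,0.111,0]},{"travel":[-9.5,0,-35.2],"rot":[0,0.137,0]},{"travel":[-13.5,0,-41.4],"rot":[0,0.163,0]},{"travel":[-13.5,0,-41.4],"rot":[0,0.163,0]},{"travel":[-13.5,0,-41.4],"rot":[0,0.163,0]}]'
python3 - <<'E'
from h import *
show()
s=env.state();v=s["eef_pos"]+8*-R.from_quat(s["tool_rot"]).as_matrix()[:,2]-HIN;print("radial",v@GU,v[2],np.hypot(v@GU,v[2]),"phi",np.arctan2(v[2],-(v@GU))+.054)
b0=(s["eef_pos"],R.from_quat(s["tool_rot"]));hd=165.0
p0,R0=gp(0.6,5-25*.6/1.7,hd=hd)
for i in range(7,18):
    phi=i*0.1; p,Rt=gp(phi,5-25*phi/1.7,hd=hd); rel(p,Rt,"%.1f"%phi,(p0,R0))
E
```

```text
t: 26.35
eef_pos: [439.9, -10.1, 91.7]
tool_rot: [0.13, 0.991, 0.005, -0.033]
wrist_force: [4.3, 2.7, -1.5]
grip_width: 48.3
t 26.35 p [439.9 -10.1  91.7] x [-0.964  0.257  0.066] z [-0.064  0.018 -0.998] F [ 4.3  2.7 -1.5] w 48.3 q [ 0.56  0.46 -0.77  2.09  0.4   0.81  0.85]
radial -61.370335933472745 39.66665038332806 73.07367025968024 phi 0.6278042731044511
0.7 target [441.6 -11.2  96.6] travel [-3.5  0.  -6.4] rot [0.    0.026 0.   ] deg 1.5
0.8 target [446.  -12.4 102.4] travel [ -7.7   0.  -12.4] rot [0.    0.051 0.   ] deg 2.9
0.9 target [450.9 -13.7 107.6] travel [-12.4   0.  -17.9] rot [0.    0.077 0.   ] deg 4.4
1.0 target [456.3 -15.1 112.2] travel [-17.7   0.1 -23. ] rot [0.    0.103 0.   ] deg 5.9
1.1 target [462.1 -16.7 116.3] travel [-23.4   0.1 -27.4] rot [0.    0.128 0.   ] deg 7.4
1.2 target [468.3 -18.3 119.7] travel [-29.6   0.1 -31.3] rot [0.001 0.154 0.   ] deg 8.8
1.3 target [474.8 -20.  122.5] travel [-36.    0.1 -34.5] rot [0.001 0.18  0.   ] deg 10.3
1.4 target [481.5 -21.8 124.5] travel [-42.8   0.1 -37. ] rot [0.001 0.205 0.   ] deg 11.8
1.5 target [488.4 -23.6 125.9] travel [-49.8   0.2 -38.8] rot [0.001 0.231 0.   ] deg 13.2
1.6 target [495.3 -25.4 126.5] travel [-57.    0.2 -39.9] rot [0.001 0.257 0.   ] deg 14.7
1.7 target [502.3 -27.3 126.4] travel [-64.2   0.2 -40.2] rot [0.001 0.282 0.   ] deg 16.2
```

```bash
python3 -m crank '[{"travel":[-3.5,0,-6.4],"rot":[0,0.026,0]},{"travel":[-7.7,0,-12.4],"rot":[0,0.051,0]},{"travel":[-12.4,0,-17.9],"rot":[0,0.077,0]},{"travel":[-17.7,0,-23],"rot":[0,0.103,0]},{"travel":[-23.4,0,-27.4],"rot":[0,0.128,0]},{"travel":[-29.6,0,-31.3],"rot":[0,0.154,0]},{"travel":[-36,0,-34.5],"rot":[0,0.18,0]},{"travel":[-42.8,0,-37],"rot":[0,0.205,0]},{"travel":[-49.8,0,-38.8],"rot":[0,0.231,0]},{"travel":[-57,0,-39.9],"rot":[0,0.257,0]},{"travel":[-60,0,-40.1],"rot":[0,0.27,0]},{"travel":[-60,0,-40.1],"rot":[0,0.27,0]}]'
python3 - <<'E'
from h import *
show()
s=env.state();v=s["eef_pos"]+8*-R.from_quat(s["tool_rot"]).as_matrix()[:,2]-HIN;print("radial",v@GU,v[2],np.hypot(v@GU,v[2]),"phi",np.arctan2(v[2],-(v@GU))+.054)
p,d=imaging.get_image("scene");u,v=project("scene",HIN).astype(int)
cv2.imwrite("pics/g2.png",cv2.resize(p[v-60:v+30,u-60:u+60,::-1],(800,600),interpolation=cv2.INTER_CUBIC))
E
```

```text
t: 27.35
eef_pos: [496.6, -25.3, 125.8]
tool_rot: [0.128, 0.977, 0.022, -0.171]
wrist_force: [-4.8, 6.1, -4.4]
grip_width: 48.8
t 27.35 p [496.6 -25.3 125.8] x [-0.909  0.242  0.339] z [-0.328  0.088 -0.941] F [-4.8  6.1 -4.4] w 48.8 q [ 0.53  0.65 -0.75  1.73  0.3   1.25  0.99]
radial -0.4174847145456316 73.35225804872098 73.35344609718777 phi 1.6191048836430866
```

View pics/g2.png

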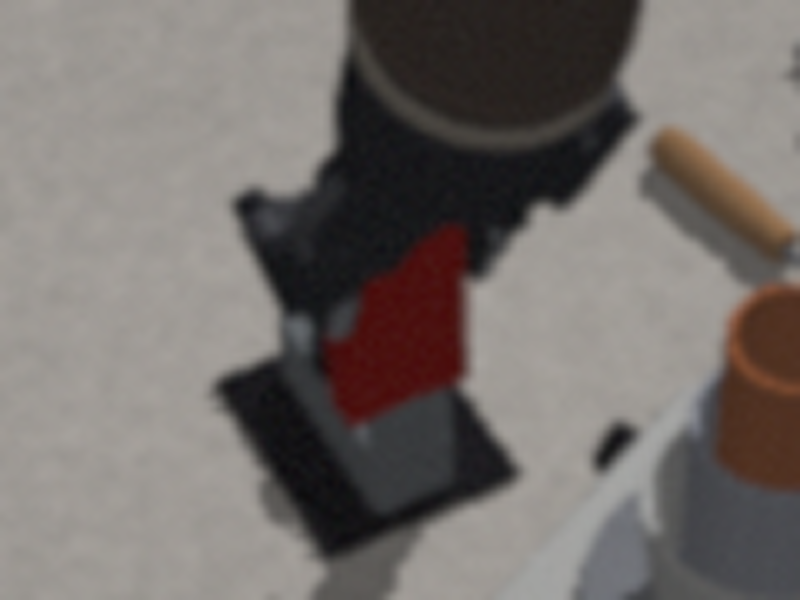

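The guard stands upright at about 1.6 rad, held at its sides. The red plate is at about (400,330) in the crop. Release and retreat.

```bash
python3 -m crank '[{"travel":[0,0,0],"rot":[0,0,0]},{"travel":[0,0,0],"rot":[0,0,0]},{"travel":[0,0,0],"rot":[0,0,0]},{"travel":[0,0,0],"rot":[0,0,0]},{"travel":[0,0,0],"rot":[0,0,0]},{"travel":[0,0,0],"rot":[0,0,0]},{"travel":[2,0,-6],"rot":[0,0,0]},{"travel":[6,0,-17],"rot":[0,0,0]},{"travel":[14,0,-38],"rot":[0,0,0]},{"travel":[24,0,-66],"rot":[0,0,0]},{"travel":[34,0,-94],"rot":[0,0,0]},{"travel":[34,0,-94],"rot":[0,0,0]}]' -1
python3 - <<'E'
from h import *
show()
b,Rb=gp(0.0,0)
t=np.radians(18);z=GU*np.sin(t)-np.array([0,0,np.cos(t)]);rel(HIN-150*GU+[0,0,150],rot(z,165.2),"back")
p,d=imaging.get_image("scene");P=cloud("scene",d);I=p.astype(int);red=(I[...,0]>60)&(I[...,1]<.45*I[...,0])&(I[...,2]<.45*I[...,0]);q=P[red];q=q[np.hypot(*(q-HIN)[:,:2].T)<60];w=q-HIN;a=w@GU
A=np.polyfit(w[:,2],a,1);print("guard pts",len(q),"z",q[:,2].min(),q[:,2].max(),"phi est",np.pi/2+np.arctan(A[0]),A)
E
```

```text
t: 28.4
eef_pos: [500.5, -25.8, 233.0]
tool_rot: [0.128, 0.978, 0.022, -0.164]
wrist_force: [-0.1, 0.5, -0.3]
grip_width: 85.4
t 28.4 p [500.5 -25.8 233. ] x [-0.914  0.244  0.326] z [-0.314  0.085 -0.946] F [-0.1  0.5 -0.3] w 85.4 q [ 0.57  0.53 -0.8   1.63  0.22  1.44  1.03]
back target [354.5  11.8 210. ] travel [135.   -1.4  70.8] rot [ 0.001 -0.646 -0.003] deg 37.0
guard pts 484 z 61.96873451880697 150.89212328587178 phi est 1.5379939294984486 [-0.03281417  1.43907958]
```

```bash
python3 -m crank '[{"travel":[30,-1,5],"rot":[0,-0.1,0]},{"travel":[60,-1,25],"rot":[0,-0.2,0]},{"travel":[85,-1,45],"rot":[0,-0.3,0]},{"travel":[100,-1,60],"rot":[0,-0.42,0]},{"travel":[103.6,-1,67],"rot":[0,-0.54,0]},{"travel":[103.6,-1,67],"rot":[0,-0.646,0]},{"travel":[103.6,-1,67],"rot":[0,-0.646,0]},{"travel":[103.6,-1,67],"rot":[0,-0.646,0]}]' 1
cat > pr.py <<'E'
from h import *
import sys
show()
t=np.radians(18);z=GU*np.sin(t)-np.array([0,0,np.cos(t)]);Rt=rot(z,165.2);e=GU*np.cos(t)+np.array([0,0,np.sin(t)])
B=HIN-44*GU+[0,0,-6]  # button top
c=B-3*GU               # contact of lower corner
tipc=c+11*e;tp=tipc-11*z
for dz in(60,5,0,-6): rel(tp+[0,0,dz],Rt,"press%+d"%dz)
p,d=imaging.get_image("top");P=cloud("top",d);I=p.astype(int);m=(I[...,1]>1.25*I[...,0])&(I[...,1]>1.15*I[...,2])&(np.hypot(P[...,0]-B[0],P[...,1]-B[1])<50);print("green",m.sum(),np.nanmedian(P[m],0) if m.sum() else "","B",B)
E
python3 pr.py
```

```text
t: 29.12
eef_pos: [381.1, 2.7, 198.6]
tool_rot: [0.129, 0.98, -0.022, 0.151]
wrist_force: [0.6, -0.9, -0.0]
grip_width: -0.2
t 29.12 p [381.1   2.7 198.6] x [-0.921  0.246 -0.302] z [ 0.291 -0.082 -0.953] F [ 0.6 -0.9 -0. ] w -0.2 q [ 0.78 -0.11 -0.94  2.35  0.07  0.58  1.09]
press+60 target [460.9 -16.3 127.9] travel [-56.8   2.5  92.2] rot [-0.005 -0.007 -0.002] deg 0.5
press+5 target [460.9 -16.3  72.9] travel [-40.2   2.7 144.6] rot [-0.005 -0.007 -0.002] deg 0.5
press+0 target [460.9 -16.3  67.9] travel [-38.7   2.7 149.4] rot [-0.005 -0.007 -0.002] deg 0.5
press-6 target [460.9 -16.3  61.9] travel [-36.9   2.7 155.1] rot [-0.005 -0.007 -0.002] deg 0.5
green 36 [452.8733151  -15.31176567  57.03690081] B [457.  -15.3  54. ]
```

```bash
python3 -m crank '[{"travel":[-20,2.5,25],"rot":[-0.005,-0.007,0]},{"travel":[-38,2.5,55],"rot":[-0.005,-0.007,0]},{"travel":[-50,2.5,80],"rot":[-0.005,-0.007,0]},{"travel":[-57,2.5,92],"rot":[-0.005,-0.007,0]},{"travel":[-53,2.5,104],"rot":[-0.005,-0.007,0]},{"travel":[-48,2.6,119],"rot":[-0.005,-0.007,0]},{"travel":[-44,2.7,132],"rot":[-0.005,-0.007,0]},{"travel":[-41.5,2.7,140],"rot":[-0.005,-0.007,0]},{"travel":[-41.5,2.7,140],"rot":[-0.005,-0.007,0]},{"travel":[-41.5,2.7,140],"rot":[-0.005,-0.007,0]}]'
python3 pr.py
```

```text
t: 30.0
eef_pos: [462.8, -15.1, 76.1]
tool_rot: [0.129, 0.98, -0.018, 0.154]
wrist_force: [-0.0, -0.0, 0.1]
grip_width: -0.2
t 30.0 p [462.8 -15.1  76.1] x [-0.92   0.247 -0.306] z [ 0.297 -0.075 -0.952] F [-0.  -0.   0.1] w -0.2 q [ 0.48  0.37 -0.74  2.34  1.04  0.44  0.18]
press+60 target [460.9 -16.3 127.9] travel [-14.4  -1.4 -49.8] rot [ 0.004 -0.003 -0.004] deg 0.4
press+5 target [460.9 -16.3  72.9] travel [ 2.5 -1.7  2.6] rot [ 0.004 -0.003 -0.004] deg 0.4
press+0 target [460.9 -16.3  67.9] travel [ 4.  -1.7  7.4] rot [ 0.004 -0.003 -0.004] deg 0.4
press-6 target [460.9 -16.3  61.9] travel [ 5.8 -1.7 13.1] rot [ 0.004 -0.003 -0.004] deg 0.4
green 0  B [457.  -15.3  54. ]
```

```bash
(python3 -m crank '[{"travel":[2.5,-1.7,2.5],"rot":[0,0,0]},{"travel":[3.4,-1.7,5.5],"rot":[0,0,0]},{"travel":[3.4,-1.7,5.5],"rot":[0,0,0]}]'; python3 -m crank '[{"travel":[0.4,0,1.4],"rot":[0,0,0]},{"travel":[0.9,0,2.9],"rot":[0,0,0]},{"travel":[0.9,0,2.9],"rot":[0,0,0]}]';  python3 -m crank '[{"travel":[0.3,0,1],"rot":[0,0,0]},{"travel":[0.6,0,1.9],"rot":[0,0,0]},{"travel":[0.6,0,1.9],"rot":[0,0,0]}]') | grep -v rot
```

```text
t: 30.3
eef_pos: [460.1, -17.1, 71.0]
wrist_force: [0.5, -1.2, 1.5]
grip_width: 0.5
t: 30.55
eef_pos: [460.1, -17.0, 68.1]
wrist_force: [-0.0, -1.2, 2.7]
grip_width: -0.3
t: 30.8
eef_pos: [460.1, -16.9, 66.0]
wrist_force: [0.6, -2.0, 3.8]
grip_width: 0.0
```

```bash
(python3 -m crank '[{"travel":[0.3,0,1],"rot":[0,0,0]},{"travel":[0.5,0,1.5],"rot":[0,0,0]},{"travel":[0.5,0,1.5],"rot":[0,0,0]}]'; python3 -m crank '[{"travel":[0.3,0,0.9],"rot":[0,0,0]},{"travel":[0.5,0,1.5],"rot":[0,0,0]},{"travel":[0.5,0,1.5],"rot":[0,0,0]}]') | grep -v rot
```

```text
t: 31.05
eef_pos: [460.2, -16.9, 64.6]
wrist_force: [-0.3, -1.8, 10.0]
grip_width: 0.1
t: 31.3
eef_pos: [460.5, -17.0, 63.9]
wrist_force: [-10.3, -3.2, 29.5]
grip_width: 0.2
```

```bash
(python3 -m crank '[{"travel":[-0.6,0,-1.9],"rot":[0,0,0]},{"travel":[-0.6,0,-1.9],"rot":[0,0,0]}]'; for i in 1 2; do python3 -m crank '[{"travel":[-0.3,0,-0.95],"rot":[0,0,0]},{"travel":[-0.3,0,-0.95],"rot":[0,0,0]}]'; python3 -m crank '[{"travel":[-0.3,0,-0.95],"rot":[0,0,0]},{"travel":[-0.3,0,-0.95],"rot":[0,0,0]}]'; python3 -m crank '[{"travel":[-0.3,0,-0.95],"rot":[0,0,0]},{"travel":[-0.3,0,-0.95],"rot":[0,0,0]}]';python3 -m crank '[{"travel":[-0.3,0,-0.95],"rot":[0,0,0]},{"travel":[-0.3,0,-0.95],"rot":[0,0,0]}]'; done) | grep -v -e rot -e grip -e "t:"; python3 -c "
from h import *
import time
show()
t=imaging.get_image('top')[0]"
```

```text
eef_pos: [460.1, -16.9, 65.3]
wrist_force: [0.8, -3.2, 4.1]
eef_pos: [460.0, -16.7, 65.9]
wrist_force: [0.7, -2.6, 4.3]
eef_pos: [459.9, -16.5, 66.8]
wrist_force: [1.5, -2.1, 3.7]
eef_pos: [459.8, -16.4, 67.7]
wrist_force: [1.5, -2.5, 4.9]
eef_pos: [459.7, -16.3, 68.7]
wrist_force: [1.2, -1.3, 2.7]
eef_pos: [459.7, -16.3, 69.7]
wrist_force: [0.7, 0.1, 1.6]
eef_pos: [459.6, -16.3, 70.7]
wrist_force: [0.6, -0.6, 1.3]
eef_pos: [459.3, -16.5, 71.5]
wrist_force: [0.0, -0.1, 0.2]
eef_pos: [459.4, -16.6, 72.6]
wrist_force: [0.2, -0.3, -0.6]
t 32.8 p [459.4 -16.6  72.6] x [-0.919  0.246 -0.308] z [ 0.299 -0.075 -0.951] F [ 0.2 -0.3 -0.6] w 0.1 q [ 0.47  0.37 -0.73  2.35  1.06  0.43  0.16]
```

Contact at z≈71 and a hard stop at z≈65 give the full 6 mm of travel. I'll retreat and take the last look.

```bash
python3 -m crank '[{"travel":[0,0,-10],"rot":[0,0,0]},{"travel":[0,0,-30],"rot":[0,0,0]},{"travel":[0,0,-60],"rot":[0,0,0]},{"travel":[0,0,-90],"rot":[0,0,0]},{"travel":[0,0,-120],"rot":[0,0,0]},{"travel":[0,0,-145],"rot":[0,0,0]},{"travel":[0,0,-150],"rot":[0,0,0]},{"travel":[0,0,-150],"rot":[0,0,0]},{"travel":[0,0,-150],"rot":[0,0,0]},{"travel":[0,0,-150],"rot":[0,0,0]}]'
python3 - <<'E'
from h import *
show()
p,d=imaging.get_image("scene");cv2.imwrite("pics/fin.png",cv2.resize(p[:,:,::-1],(800,600),interpolation=cv2.INTER_CUBIC))
Q=cloud("scene",d).reshape(-1,3)
for zc,r in((189,23),(145,30)):
    q=Q[(np.hypot(Q[:,0]-642,Q[:,1]-10.5)<r+6)&(abs(Q[:,2]-zc)<4)];f=least_squares(lambda p:np.hypot(q[:,0]-p[0],q[:,1]-p[1])-r,[641,11],loss="soft_l1");print(zc,len(q),f.x.round(1),np.percentile(q[:,2],[50,95]).round(1))
E
```

```text
t: 33.68
eef_pos: [414.5, -5.7, 214.7]
tool_rot: [0.129, 0.979, -0.018, 0.155]
wrist_force: [-0.0, 0.2, -0.1]
grip_width: 0.3
t 33.68 p [414.5  -5.7 214.7] x [-0.919  0.246 -0.308] z [ 0.298 -0.076 -0.951] F [-0.   0.2 -0.1] w 0.3 q [ 0.96 -0.06 -1.08  2.27  0.1   0.61  1.1 ]
189 130 [644.1   9. ] [188.8 191.3]
145 159 [642.8  11.4] [145.3 147.9]
```

View pics/fin.png

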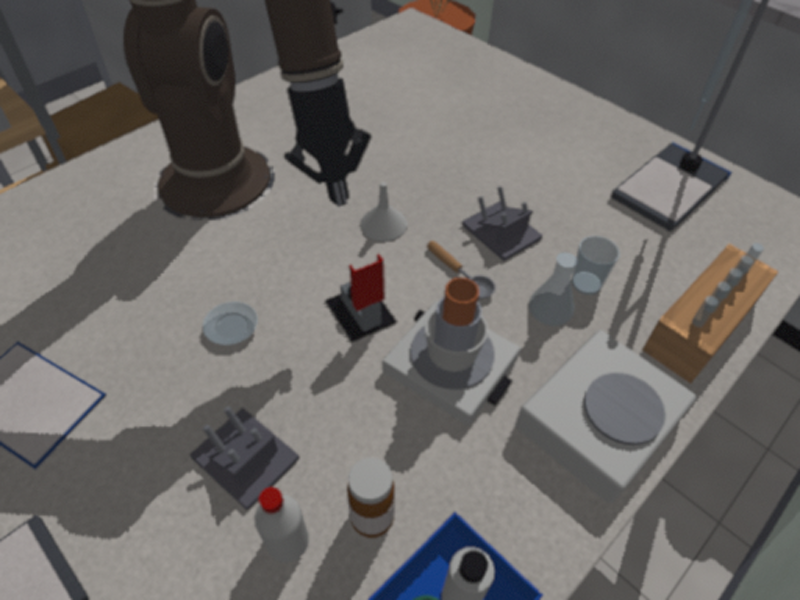

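The guard stands up at (367,283) and the nest is upright at (460,320). All the bystanders are in place and the arm is clear.

```bash
python3 -c "
from plant import env
print(env.finish_job())"
```

```text
the job is handed in; nothing more can be done
None
```

I did the whole job in the order asked and handed it in at about 33.7 s of the 72 s allowed; the hand-in reports no verdict.

- **Aluminium cup:** I took it out of its stand along its axis and pushed it down in the vessel until the base hit its hard stop, at about 21 N. Its rim then measured z≈145 mm, which is the fully home height.
- **Copper cup:** I lowered it inside until it touched the bottom, with about 13 N at contact. Its rim measured z≈189 mm, 44 mm above the aluminium rim as specified.
- **Guard:** I flipped it up and released it at about 1.6 rad. It was still upright in the last picture.
- **Green button:** Contact began at tool height about 71 mm and the stop came at about 65 mm, so it travelled the full 6 mm. The force peaked at about 30 N once it was down.
- **Last picture:** The cups are nested upright, the bystanders are where they were, and the arm touches nothing (wrist force near 0).

**Disagreements:**
- The top camera read positions about 4 mm lower in x than the scene camera. I used the scene camera, which matched the robot's own readings.
- The button was touched about 3 mm higher than predicted. The camera could not show it fully pressed, so that rests on the force and travel readings alone.

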